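# Hold the swivel bar against its sprung stop

## Task

Help me fit the swivelling tea-towel bar: put the eye of the loose beech bar over the upright steel pin on the mounting board so that the bar lies flat on the board, then swing the bar against the sprung rubber-tipped plunger and keep pushing it with a steady force of about 10 N, which presses the plunger in about half of its stroke. Finish while still holding that push: do not let go, I will screw the cap onto the pin meanwhile. Leave the other things on the ledge standing where they are.

Things in the scene. Friction and masses are not known exactly. Their poses are not given: they have to be found in the camera images.
- towel_bar: the loose beech bar, lying flat on the ledge: straight, 190 mm long (along its x), 34 mm wide (y) and 20 mm thick (z), about 0.1 kg, with a 20 mm ball on a short neck on its +x end (reaching 115 mm from the origin) and an 18 mm vertical through-hole, the eye, near its -x end. Origin: centre of the bar's underside; the eye is 78 mm from it towards -x
- eye (a point): centre of the eye at the bar's underside (the 18 mm hole goes 20 mm up from here); axes as those of the bar
- board: pale wooden mounting board, fixed, 200 (x) by 240 (y) by 18 mm thick. Origin: centre of its underside, z up. On it: the steel pin at x 0, y +90 mm, and a grey block 36 x 44 x 30 mm high centred at x +51, y -50 mm, with the plunger sticking out towards -x. The bar comes against the plunger from the -x side, and then lies from the pin along the board's -y
- pin_foot (a point): centre of the foot of the steel pin, on the board's upper face (18 mm above the ledge). The pin is 12 mm in diameter, stands 41 mm above the board, and is tapered over its top 5 mm
- plunger: sprung stop's plunger: flat round rubber face, 18 mm wide, sliding along the board's x. Origin: face centre, 10.5 mm above the board's top, 140 mm along the board's -y from the pin, at board x = +10.5 mm at rest. Yields towards board +x at 1.5 N per mm, stroke 13 mm; half way in, the bar lies along the board's y. A push on the bar right opposite it puts the same force on it
- shaker_a: square glass shaker with black plastic cap, 44 x 44 x 96 mm, standing loose between the bar and the board, beyond them; origin: centre of its underside; leave alone
- shaker_b: the same kind of shaker, at the far edge of the ledge; leave alone
- shaker_c: the same kind of shaker, at the far edge of the ledge; leave alone
- mortar: grey stoneware mortar with pestle, 124 mm across, 75 mm high, pestle to 115 mm; origin: centre of its underside; leave alone
- grinder: beech pepper grinder, 54 mm across, 167 mm high; origin: centre of its underside; leave alone
- screwdriver: screwdriver lying on the ledge, beyond the bar; leave alone
- dish: small white dish 90 mm across, 30 mm high; origin: centre of its underside; leave alone
Things that resemble listed ones, but are neither listed nor needed, are in the scene too. Of the things that look like the towel_bar, the largest one is meant.

How it is judged:
By the outcome, as a careful person would: the job done as asked, in the order asked, and still so for the second after the job is handed in, while the arm keeps its last pose, push and grip.
It also fails if it takes over 58 s, if anything falls off the work surface, if the arm or the gripper's body presses on something with over 40 N, if the wrist force passes 120 N, or if a joint passes its speed limit or range.

## Robot

A 6-joint arm with a two-finger parallel gripper is mounted at the origin on the work surface. World frame = base frame: x ahead of the robot, y to its left, z up, the work surface at z = 0. Lengths are in m, angles in degrees, forces in N, time in s.
With the tool pointing down it reaches from about 0.4 to 0.825 m from the base axis. Payload 7 kg.
Tool frame: the origin (TCP) lies at the centre of the arm's flange, where the gripper is bolted on; the fingertips stand 178 mm ahead of it and the grasp point (between the pads) lies ahead of it (ctrl.grip_depth is the z of the grasp point in the tool frame, in m); z points along the fingers, x is the direction in which the jaws open and shut, and the axes are right-handed (so a half turn about z gives the same grasp; the last joint's range is limited). The gripper opens to 88 mm and grips with 3 to 60 N. Pads are 19 mm wide; open, the fingers measure 130 mm over their backs; the gripper's body (78 mm by 193 mm) begins 47 mm behind the grasp point.
Start: joints at [87.267, 20.546, 0.682, 0, -70.136, -16.507], TCP at [0.222, 0.637, 0.405] pointing down, gripper open.
Joint ranges: [-176.03, 176.03], [-82.01, 121.73], [-58.28, 71.71], [-173.87, 95.51], [-174.79, -0.11], [-173.66, 173.66]. Speed limits (degrees/s): [136.94, 136.94, 172.46, 180, 180, 180].

## Interface

Orientations are given as [roll, pitch, yaw] about the fixed x, y, z axes, in that order (R = Rz(yaw) Ry(pitch) Rx(roll)).
In Python, from plant import ctrl gives the robot as it stands.
- The arm moves only by the tool carry_out, never from a script. Its arguments are lists of equal length, an entry for each row: "linear": the shift along the tool's x, y, z in cm, a list of three; "twist": the turn about the tool's z in degrees. In form: {"linear": [[tx, ty, tz], ...], "twist": [twist, ...]}. A call has 1 to 12 rows; each row is the pose to reach, as a shift and turn from the pose measured when the call began, along the tool's axes at that moment; what a row does not reach only later rows make up. A row lasts 1/12 s, in which the tool goes at most 41.7 mm and 7.16 degrees, less where a joint would pass 70% of its speed; a pose out of reach is approached as far as the arm can. A call with a gripper value outside its range is refused whole. "fingers" is the gripper's target within -1 to 1 (fully open at 1, half-way at 0, shut at -1), set as the call begins (left out, the last holds). The fingers move at their own pace and stop on an object; the grip force is fixed at half the most. Time passes only in rows, so rows that repeat a pose let the fingers close. It gives the time, the measured TCP pose, the force and the opening at its end, in the units of the state.
- ctrl.get_obs(): the state, without advancing time (a new reading comes with each control period).
- ctrl.snapshot(name): name is "scene" or "side" or "wrist"; returns the picture (480x640x3 uint8, blue, green, red); there is no depth.
- ctrl.camera_params(name): a dict with "fovy" (degrees; the focal length in pixels is half the picture's height over the tangent of half this angle, whatever the lens; pixels are square), "cx", "cy" (the principal point, pixels), "eye" and "rotation" of the camera in the world; the wrist camera has in their place "T_tool_cam" (4x4, takes a point from camera to tool coordinates, whose origin is the TCP and whose axes are the tool frame's). Camera axes: x right, y down, z forward; pixel columns grow to the right and rows downward; lengths in m; the calibration is good to about 2 mm. A picture is of the moment at which its call begins: read the wrist's pose just before it. camera_params takes no time and is no camera call.
- ctrl.close_job(): hands the job in, once; it reports no verdict.
The state is a dict: "clock": time; "joint_pos": joint angles; "qvel": joint speeds; "tau": joint torques, N m; "tool_pos": TCP position; "orientation": TCP orientation; "force": force on the tool from outside, world axes, zero at the start; "moment": the same for the moment, N m; "opening": finger opening in m.
Only numpy, scipy, OpenCV 4.12 (cv2) and the standard library are available. Lean on these libraries where they do the work, as an engineer would, in place of code of your own. Each camera call takes 0.05 s, during which the arm holds its last target.

## Working session

There is one attempt and no reset: what is moved stays moved. The work goes in short steps, Python scripts to look and compute and a tool call to move; the robot and the scene stay as the last step left them, time stands still between calls to the robot, and variables do not carry over. Pictures are saved under pics/ and viewed, and the job is handed in when it is done.

Besides the shell and the picture viewer there is one more tool, called after "Emit:" by a JSON object that holds its "api" and its "payload", one argument or row to a line. carry_out: Moves the arm, as the interface text tells. Its arguments: {"type":"object","properties":{"linear":{"type":"array","items":{"type":"array","items":{"type":"number"}}},"twist":{"type":"array","items":{"type":"number"}},"fingers":{"type":"number"}},"required":["linear","twist"]}

```bash
ls; mkdir -p pics; python3 - <<'E'
from plant import ctrl
import cv2
print(ctrl.get_obs(), ctrl.grip_depth)
for n in ["scene","side","wrist"]:
    print(n, ctrl.camera_params(n))
    cv2.imwrite(f"pics/{n}0.png", ctrl.snapshot(n))
E
```

```text
pics
{'clock': 0.0, 'joint_pos': array([ 8.72686511e+01,  2.05902395e+01,  6.34621788e-01, -2.24342286e-02,
       -7.01356260e+01, -1.65054896e+01]), 'qvel': array([-0.0337269 , -0.00355604, -0.0041452 ,  0.03828355, -0.00937619,
       -0.18698218]), 'tau': array([-3.15200650e-04, -5.82704079e+01,  2.93067098e+01,  6.99781626e+00,
        6.93427603e-03, -1.61124613e-04]), 'tool_pos': array([0.22233965, 0.63712081, 0.40373511]), 'orientation': array([-1.79994295e+02, -9.34762083e-02, -1.09244483e+02]), 'force': array([-0.3469035 , -0.22416758, -0.3955915 ]), 'moment': array([ 0.00979747,  0.01546867, -0.02520835]), 'opening': 0.087327265794872} 0.1593
scene {'fovy': 43.17131805285989, 'cx': 317.7535120978038, 'cy': 240.60149537492066, 'eye': array([1.34978005, 0.40243729, 1.39288245]), 'rotation': array([-144.9120742 ,   -0.67651248,  118.9766607 ])}
side {'fovy': 45.975605659376896, 'cx': 318.37524236585864, 'cy': 241.63237534693909, 'eye': array([ 0.05788089, -1.04172869,  1.0090145 ]), 'rotation': array([-131.28304295,    0.14870748,  -25.46258427])}
wrist {'fovy': 66.77174388125025, 'cx': 319.7909132332758, 'cy': 241.1927892971121, 'T_tool_cam': array([[ 9.99999202e-01,  5.83639723e-04,  1.12078731e-03,
        -2.85931372e-04],
       [-8.83924593e-04,  9.56917954e-01,  2.90357104e-01,
        -7.88657061e-02],
       [-9.03037565e-04, -2.90357862e-01,  9.56917706e-01,
         1.93959259e-02],
       [ 0.00000000e+00,  0.00000000e+00,  0.00000000e+00,
         1.00000000e+00]])}
```

View pics/scene0.png

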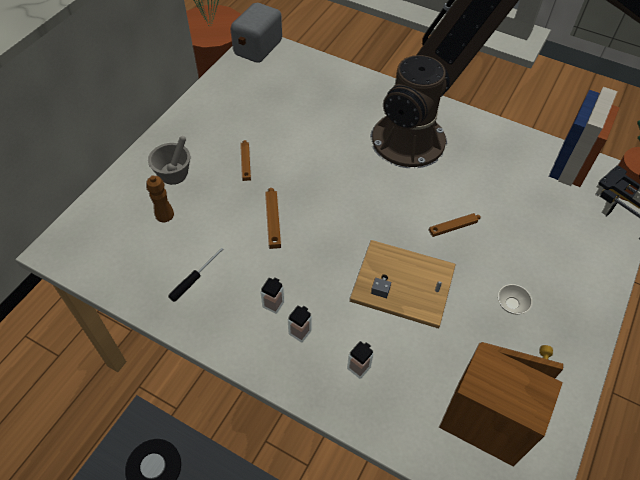

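View pics/side0.png

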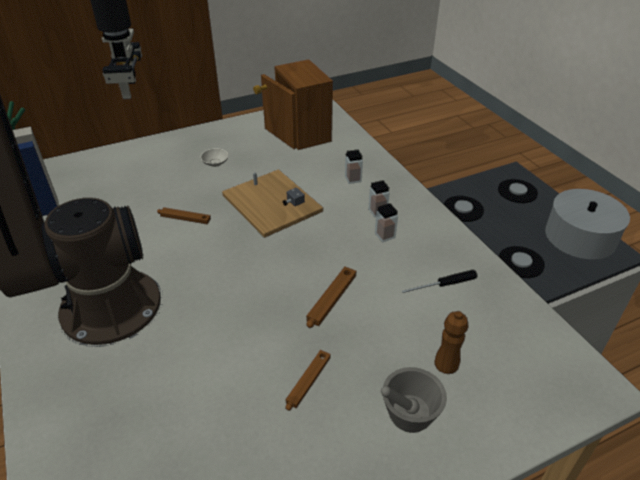

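View pics/wrist0.png

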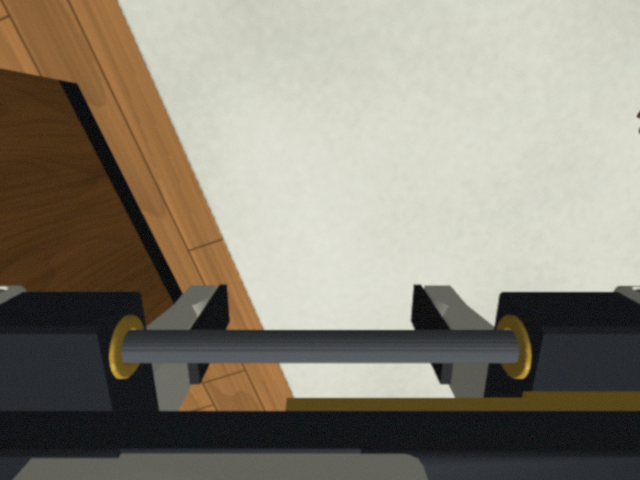

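The scene view shows three look-alike beech bars at (246,160), (273,217) and (455,225). The middle one looks largest. The board is at (405,283), with the pin at about (438,286) and the block at about (382,287). I'll measure all three bars.

```bash
cat > h.py <<'E'
import numpy as np, cv2
from scipy.spatial.transform import Rotation as Ro
from plant import ctrl
def cam(n, obs=None):
    p=ctrl.camera_params(n); f=240/np.tan(np.radians(p['fovy']/2))
    if n=='wrist':
        T=np.eye(4);T[:3,:3]=Ro.from_euler('xyz',obs['orientation'],degrees=True).as_matrix();T[:3,3]=obs['tool_pos']
        M=T@p['T_tool_cam'];R,e=M[:3,:3],M[:3,3]
    else:
        R=Ro.from_euler('xyz',p['rotation'],degrees=True).as_matrix();e=p['eye']
    return dict(f=f,c=np.array([p['cx'],p['cy']]),R=R,e=np.array(e))
def rays(C,uv):
    uv=np.atleast_2d(uv).astype(float)
    d=np.c_[(uv-C['c'])/C['f'],np.ones(len(uv))]
    d=d@C['R'].T
    return d/np.linalg.norm(d,axis=1,keepdims=True)
def plane(C,uv,z):
    d=rays(C,uv);return C['e']+d*((z-C['e'][2])/d[:,2])[:,None]
def proj(C,P):
    q=(np.atleast_2d(P)-C['e'])@C['R'];return q[:,:2]/q[:,2:]*C['f']+C['c']
def tri(C1,u1,C2,u2):
    d1=rays(C1,u1)[0];d2=rays(C2,u2)[0]
    A=np.c_[d1,-d2];t=np.linalg.lstsq(A,C2['e']-C1['e'],rcond=None)[0]
    a=C1['e']+d1*t[0];b=C2['e']+d2*t[1]
    return (a+b)/2,np.linalg.norm(a-b)
E
python3 - <<'E'
from h import *
for n in ['scene','side']:
    C=cam(n);im=cv2.imread(f'pics/{n}0.png');h=cv2.cvtColor(im,cv2.COLOR_BGR2HSV)
    m=cv2.inRange(h,(4,110,50),(18,255,230))
    cs,_=cv2.findContours(m,cv2.RETR_EXTERNAL,cv2.CHAIN_APPROX_NONE)
    for c in cs:
        if cv2.contourArea(c)<150 : continue
        r=cv2.minAreaRect(c)
        P=plane(C,c[:,0],0.02)
        (x,y),(w,hh),a=cv2.minAreaRect((P[:,:2]*1000).astype(np.float32))
        if max(w,hh)<350: print(n,np.round(r[0]),'world mm',round(x),round(y),round(w),round(hh),round(a,1))
for n,b in [('scene',(180,110,500,340)),('side',(150,130,410,420))]:
    im=cv2.imread(f'pics/{n}0.png')[b[1]:b[3],b[0]:b[2]]
    s=min(800/im.shape[1],600/im.shape[0]);cv2.imwrite(f'pics/{n}0crop.png',cv2.resize(im,None,fx=s,fy=s,interpolation=cv2.INTER_CUBIC))
    print(s)
E
```

```text
scene [510. 385.] world mm 622 550 195 214 0.2
scene [403. 283.] world mm 504 210 204 238 10.0
scene [454. 224.] world mm 256 258 32 160 51.2
scene [272. 216.] world mm 485 -206 204 32 34.7
scene [155. 184.] world mm 555 -568 64 47 38.1
scene [245. 159.] world mm 340 -391 158 24 35.0
side [581. 448.] world mm 737 -809 90 288 90.0
side [  2. 434.] world mm -245 -258 211 8 87.5
side [306. 380.] world mm 333 -404 159 28 35.1
side [450. 341.] world mm 661 -447 179 50 40.1
side [620. 336.] world mm 1032 -582 328 74 41.5
side [330. 297.] world mm 481 -213 213 38 34.9
side [183. 215.] world mm 246 243 34 155 50.0
side [272. 201.] world mm 495 197 200 246 10.1
2.5
2.0689655172413794
```

View pics/scene0crop.png

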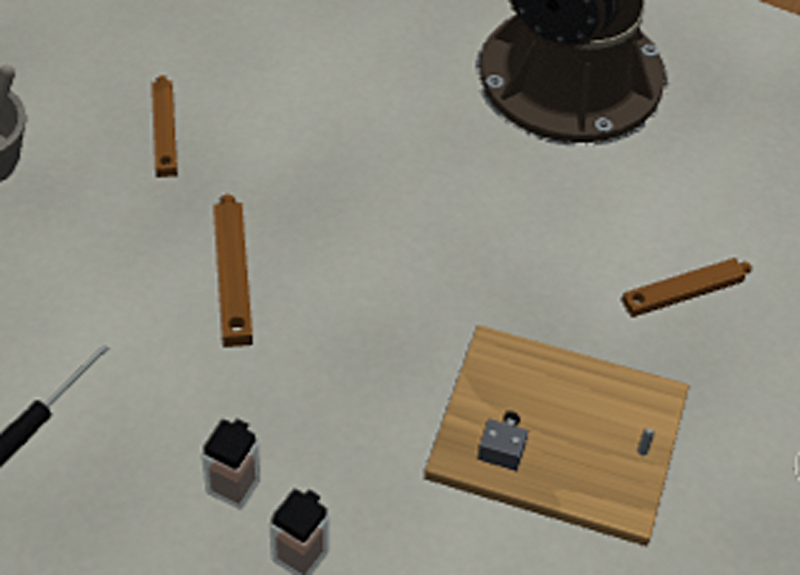

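View pics/side0crop.png

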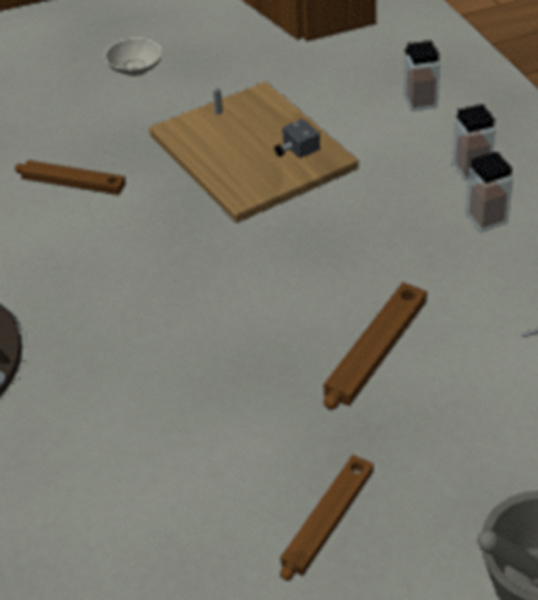

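Measured lengths are 205–213 mm for the middle bar and 155–160 mm for the other two, so the towel bar is the one at scene (273,217). Its eye is at the far end, near the board, and the crop confirms this. The board yaw is about +10°. I'll go over the board first for a wrist-camera look.

```bash
cat >> h.py <<'E'
def rel(p,yaw,rows=None,o=None):
    "shift in tool axes (cm) and twist to reach TCP p, tool down with given yaw"
    o=o or ctrl.get_obs()
    R=Ro.from_euler('xyz',o['orientation'],degrees=True).as_matrix()
    d=R.T@(np.array(p)-o['tool_pos'])*100
    cy=np.degrees(np.arctan2(R[1,0],R[0,0]))
    tw=-((yaw-cy+180)%360-180)
    print('t',round(o['clock'],2),'TCP',np.round(o['tool_pos'],4),'ori',np.round(o['orientation'],2),'F',np.round(o['force'],2),'open',round(o['opening'],4))
    print('rel cm',np.round(d,2),'twist',round(tw,2),'min rows',np.ceil(max(np.linalg.norm(d)/4.17,abs(tw)/7.16)))
    return d,tw
def grip2tcp(g): return np.array(g)+[0,0,ctrl.grip_depth]
E
python3 - <<'E'
from h import *
rel([0.48,0.20,0.42],175)
E
```

```text
t 0.15 TCP [0.2224 0.6372 0.4039] ori [-1.7999e+02 -7.0000e-02 -1.0924e+02] F [-0.83 -1.13 -0.35] open 0.0875
rel cm [ 32.79 -38.73  -1.56] twist 75.76 min rows 13.0
```

Emit:
{"api": "carry_out", "payload": {
  "linear": [
    [2.5, -3, 0],
    [5, -6, 0],
    [7.5, -9, -0.5],
    [10, -12, -0.5],
    [12.5, -15, -1],
    [15, -18, -1],
    [17.5, -21, -1],
    [20, -24, -1],
    [22.5, -27, -1.5],
    [25, -30, -1.5],
    [27.5, -33, -1.5],
    [30, -36, -1.5]
  ],
  "twist": [6, 12, 18, 24, 30, 36, 42, 48, 54, 60, 66, 72],
  "fingers": 1
}}

```text
clock: 1.15
tool_pos: [0.4638, 0.2334, 0.4196]
orientation: [-180.0, -0.0, 178.5]
force: [0.8, 0.4, 0.2]
opening: 0.0873
```

```bash
python3 - <<'E'
from h import *
rel([0.48,0.20,0.42],175)
o=ctrl.get_obs();cv2.imwrite("pics/w1.png",ctrl.snapshot("wrist"));np.save('w1.npy',o,allow_pickle=True)
print(o['qvel'].round(2))
rel([0.49,-0.20,0.42],125)
E
```

```text
t 1.15 TCP [0.4638 0.2334 0.4196] ori [-179.95   -0.    178.47] F [0.76 0.35 0.22] open 0.0873
rel cm [-1.71 -3.3  -0.04] twist 3.47 min rows 1.0
[-5.255e+01  2.290e+00  2.390e+00  1.500e-01 -2.000e-02 -1.937e+01]
t 1.2 TCP [0.4658 0.2291 0.4194] ori [-1.7984e+02 -2.0000e-02  1.7789e+02] F [ 1.66 -4.32  0.99] open 0.0878
rel cm [ -4.   -42.8    0.06] twist 52.89 min rows 11.0
```

View pics/w1.png

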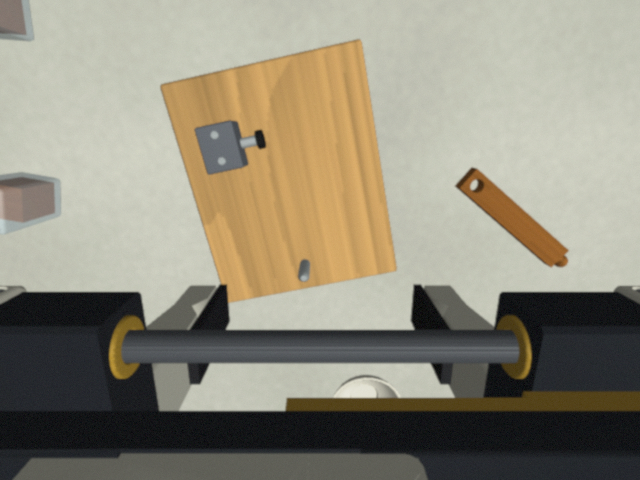

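The wrist view shows the board, with the pin top at about (304,263), the foot at about (304,279), and the plunger at about (261,139). The arm was still moving, so I'll let it settle and take the measuring picture again.

Emit:
{"api": "carry_out", "payload": {
  "linear": [
    [0, 0, 0],
    [0, 0, 0],
    [0, 0, 0],
    [0, 0, 0]
  ],
  "twist": [3, 3, 3, 3]
}}

```text
clock: 1.53
tool_pos: [0.4656, 0.2296, 0.4193]
orientation: [-179.8, -0.0, 175.0]
force: [-0.6, -0.1, 0.0]
opening: 0.0878
```

```bash
python3 - <<'E'
from h import *
o=ctrl.get_obs();print(o['qvel'].round(2));cv2.imwrite("pics/w2.png",ctrl.snapshot("wrist"));np.save('w2.npy',o,allow_pickle=True)
rel([0.49,-0.20,0.42],125)
im=cv2.imread('pics/w2.png')[30:310,150:420];cv2.imwrite('pics/w2c.png',cv2.resize(im,None,fx=2.1,fy=2.1,interpolation=cv2.INTER_CUBIC))
E
```

```text
[ 0.62 -0.04  0.13  0.04  0.02 -0.21]
t 1.58 TCP [0.4655 0.2298 0.4194] ori [-1.7984e+02 -2.0000e-02  1.7504e+02] F [-0.28  0.91 -1.19] open 0.088
rel cm [ -6.16 -42.61   0.05] twist 50.04 min rows 11.0
```

View pics/w2c.png

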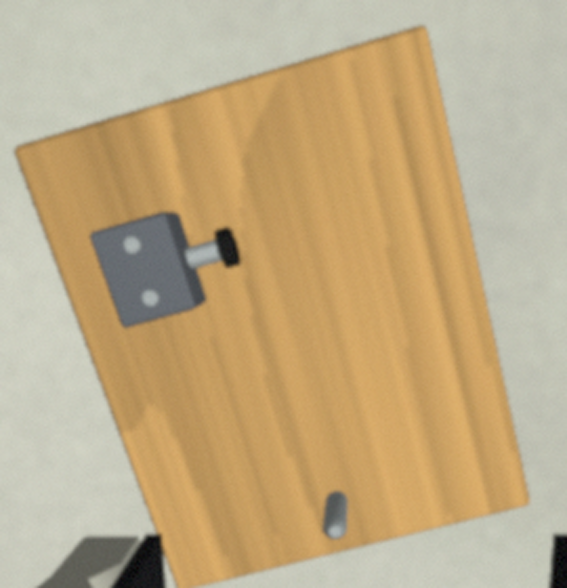

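The crop shows the pin's foot at (310,266) and its top at (310,282), the plunger face near (262,147), and the board corners. I'll work out positions from these.

```bash
python3 - <<'E'
from h import *
o=np.load('w2.npy',allow_pickle=True).item();C=cam('wrist',o)
u=lambda x,y:(150+x/2.1,30+y/2.1)
c=np.array([u(16,148),u(426,27),u(528,502),u(175,588)])
P=plane(C,c,0.018);print('corners',P.round(4)[:,:2]);print(np.linalg.norm(np.diff(P,axis=0),axis=1))
e=P[1]-P[0];print('yaw from short edge',np.degrees(np.arctan2(-e[1],-e[0])));e=P[2]-P[1];print('yaw from long',np.degrees(np.arctan2(-e[0],e[1])))
foot=plane(C,u(336,497),0.018)[0];top=plane(C,u(336,531),0.059)[0];print('foot',foot,'top',top)
# pin tops in fixed cams
for n in ['scene','side']:
    D=cam(n);im=cv2.imread(f'pics/{n}0.png')
    t=proj(D,[foot,top,[*top[:2],.059]]);print(n,t.round(1))
    x,y=t[1].round().astype(int);a=im[y-30:y+30,x-40:x+40];cv2.imwrite(f'pics/{n}pin.png',cv2.resize(a,None,fx=8,fy=8,interpolation=cv2.INTER_CUBIC));print('origin',x-40,y-30)
E
```

```text
corners [[0.6149 0.1081]
 [0.4209 0.0738]
 [0.3803 0.3058]
 [0.5759 0.3399]]
[0.19700633 0.23547844 0.19855054]
yaw from short edge 10.012073292100212
yaw from long 9.940211562830894
foot [0.48215137 0.2941553  0.018     ] top [0.48128754 0.29623508 0.059     ]
scene [[435.4 289.5]
 [439.  281.5]
 [439.  281.5]]
origin 399 251
side [[255.5 184.6]
 [253.9 173. ]
 [253.9 173. ]]
origin 214 143
```

View pics/scenepin.png

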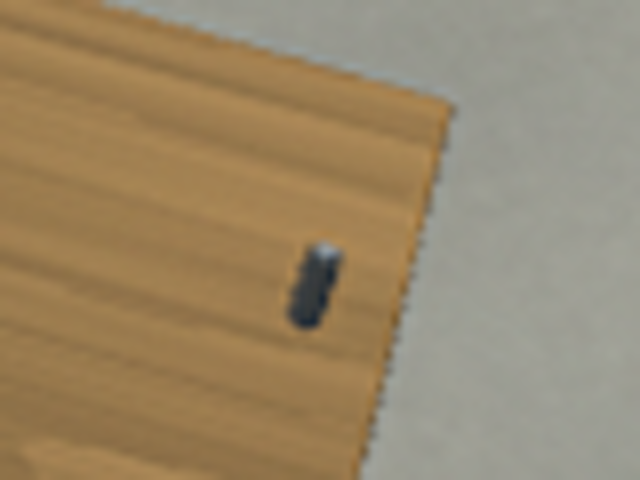

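View pics/sidepin.png

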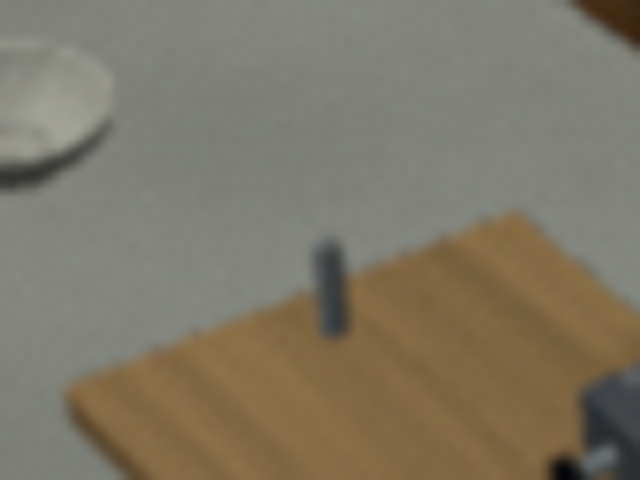

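The pin is at about (0.482, 0.295), agreeing between the wrist view and the board's corners. The measured board is 197 × 235.5 mm and its yaw is 10°. Next I'll go over the bar.

Emit:
{"api": "carry_out", "payload": {
  "linear": [
    [-0.5, -3.6, 0],
    [-1, -7.2, 0],
    [-1.5, -10.8, 0],
    [-2, -14.4, 0],
    [-2.5, -18, 0],
    [-3, -21.6, 0],
    [-3.5, -25.2, 0],
    [-4, -28.8, 0],
    [-4.5, -32.4, 0],
    [-5, -36, 0],
    [-5.5, -39.6, 0],
    [-6, -42.6, 0]
  ],
  "twist": [4, 8, 12, 16, 20, 25, 30, 35, 40, 45, 48, 50]
}}

```text
clock: 2.58
tool_pos: [0.4885, -0.201, 0.4206]
orientation: [-179.9, 0.1, 125.0]
force: [0.6, -0.1, -0.1]
opening: 0.0878
```

Emit:
{"api": "carry_out", "payload": {
  "linear": [
    [0, 0, 0],
    [0, 0, 0],
    [0, 0, 0],
    [0, 0, 0]
  ],
  "twist": [0, 0, 0, 0]
}}

```text
clock: 2.92
tool_pos: [0.4887, -0.1999, 0.4206]
orientation: [-179.9, 0.1, 125.1]
force: [0.0, 0.7, -0.2]
opening: 0.0879
```

```bash
python3 - <<'E'
from h import *
print(tri(cam('scene'),(439.6,282.3),cam('side'),(255.1,173.6)))
o=ctrl.get_obs();print(o['qvel'].round(2));cv2.imwrite("pics/w3.png",ctrl.snapshot("wrist"));np.save('w3.npy',o,allow_pickle=True)
rel([0.49,-0.20,0.42],125)
E
```

```text
(array([0.48333897, 0.29730336, 0.056614  ]), np.float64(0.0039233241868257785))
[ 0.38 -0.29 -0.15  0.07  0.03 -0.1 ]
t 2.97 TCP [ 0.4887 -0.1998  0.4207] ori [-1.7991e+02  1.3000e-01  1.2515e+02] F [ 0.19 -0.14  0.16] open 0.0878
rel cm [-0.09  0.09  0.07] twist 0.15 min rows 1.0
```

View pics/w3.png

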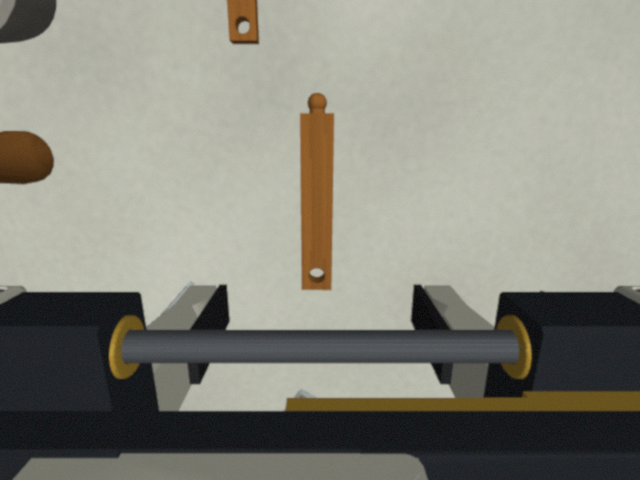

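The bar lies at (317,200), with the eye's upper rim at about (317,273) and the ball at (317,102). It is nearly aligned with the tool's y.

```bash
cat > bar.py <<'E'
from h import *
def barfit(img,obs,roi,zt=0.02):
    C=cam('wrist',obs);im=cv2.imread(img);h=cv2.cvtColor(im,cv2.COLOR_BGR2HSV)
    m=cv2.inRange(h,(4,110,40),(18,255,230));k=np.zeros_like(m);x0,y0,x1,y1=roi;k[y0:y1,x0:x1]=m[y0:y1,x0:x1]
    cs,hi=cv2.findContours(k,cv2.RETR_CCOMP,cv2.CHAIN_APPROX_NONE)
    i=max(range(len(cs)),key=lambda j:cv2.contourArea(cs[j]));c=cs[i]
    P=plane(C,c[:,0],zt)[:,:2]
    r=cv2.minAreaRect((P*1000).astype(np.float32));print('rect mm',np.round(r[0],1),np.round(r[1],1),round(r[2],2))
    for j in range(len(cs)):
        if hi[0][j][3]==i and cv2.contourArea(cs[j])>20:
            q=cs[j][:,0].astype(float);print('hole px box',q.min(0),q.max(0),'area',cv2.contourArea(cs[j]))
    return C,c,P
E
python3 - <<'E'
from bar import *
o=np.load('w3.npy',allow_pickle=True).item()
C,c,P=barfit('pics/w3.png',o,(280,80,360,300))
# tool-axes coords of the contour
R=Ro.from_euler('xyz',o['orientation'],degrees=True).as_matrix()
q=(np.c_[P,np.full(len(P),.02)]-o['tool_pos'])@R*1000
print('tool mm min/max',q.min(0).round(1),q.max(0).round(1))
# long-edge fits
for s in (-1,1):
    mid=np.median(q[:,0]);body=q[(q[:,1]>q[:,1].min()+45)&(q[:,1]<q[:,1].max()-15)]
    b=body[(body[:,0]-np.median([q[:,0].min(),q[:,0].max()]))*s>0]
    print('edge',s,np.polyfit(b[:,1],b[:,0],1).round(4))
im=cv2.imread('pics/w3.png')[80:300,260:375];cv2.imwrite('pics/w3c.png',cv2.resize(im,None,fx=2.7,fy=2.7,interpolation=cv2.INTER_CUBIC))
im=cv2.imread('pics/w3.png')[255:300,290:345];cv2.imwrite('pics/w3d.png',cv2.resize(im,None,fx=10,fy=10,interpolation=cv2.INTER_CUBIC))
E
```

```text
rect mm [ 482.3 -210. ] [206.6  32.7] 34.77
hole px box [308. 267.] [324. 278.] area 134.5
tool mm min/max [ -20.3 -113.7  400.5] [ 13.   92.8 400.9]
edge -1 [-2.90000e-03 -1.96108e+01]
edge 1 [-6.7000e-03  1.1935e+01]
```

View pics/w3d.png

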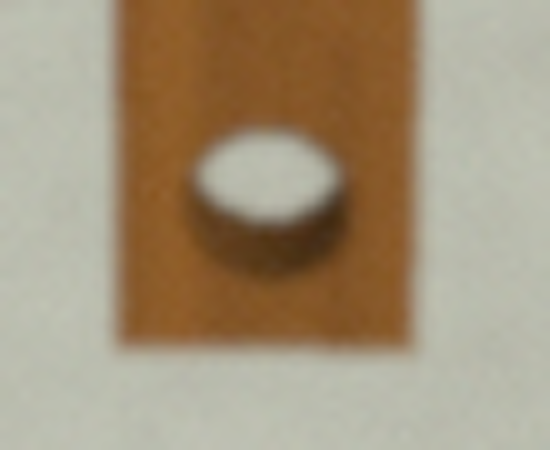

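Emit:
{"api": "carry_out", "payload": {
  "linear": [
    [0, 1.5, 2],
    [0, 3, 4],
    [0, 4, 7],
    [0, 5, 10],
    [0, 5, 12],
    [0, 5, 12],
    [0, 5, 12],
    [0, 5, 12]
  ],
  "twist": [0, 0, 0, 0, 0, 0, 0, 0]
}}

```text
clock: 3.63
tool_pos: [0.5302, -0.1709, 0.3022]
orientation: [-180.0, 0.2, 125.2]
force: [-0.2, -0.3, 1.0]
opening: 0.0871
```

```bash
python3 - <<'E'
from bar import *
S=cam('scene')
for n,p in dict(a=(272,308),b=(300,336),c=(361,373),driver=(197,275),grinder=(164,218)).items(): print(n,plane(S,p,0)[0].round(3))
o=ctrl.get_obs();print(o['qvel'].round(2));cv2.imwrite("pics/w4.png",ctrl.snapshot("wrist"));np.save('w4.npy',o,allow_pickle=True)
rel([0.49,-0.20,0.42],125)
im=cv2.imread('pics/w4.png')[150:400,200:440];cv2.imwrite('pics/w4d.png',cv2.resize(im,None,fx=2.4,fy=2.4,interpolation=cv2.INTER_CUBIC))
E
```

```text
a [ 0.732 -0.057  0.   ]
b [0.765 0.046 0.   ]
c [0.779 0.225 0.   ]
driver [ 0.745 -0.285  0.   ]
grinder [ 0.633 -0.48   0.   ]
[-0.49 -0.85  0.52 -0.05  0.24  0.02]
t 3.68 TCP [ 0.5302 -0.171   0.3026] ori [179.97   0.24 125.21] F [-0.16 -0.21  0.3 ] open 0.0873
rel cm [ -0.1   -4.95 -11.74] twist 0.21 min rows 4.0
```

View pics/w4d.png

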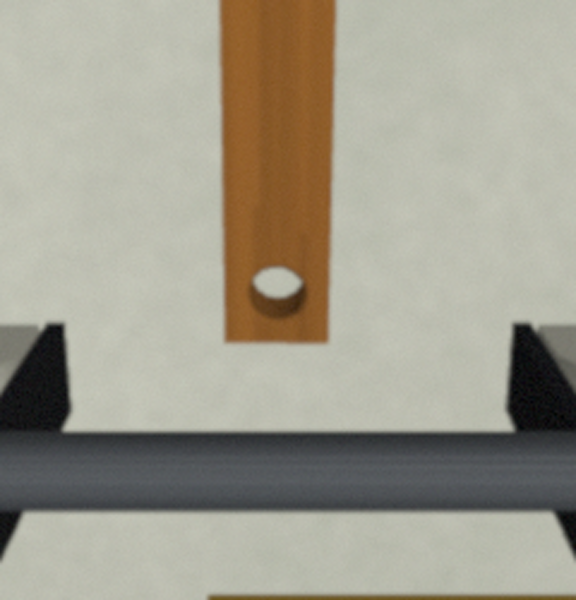

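The second view shows the eye's top rim centred at (315.4,271.9) and the end corners at (293.8,292.5) and (336.7,292.5). I'll triangulate these against the first view.

```bash
python3 - <<'E'
from bar import *
o3=np.load('w3.npy',allow_pickle=True).item();o4=np.load('w4.npy',allow_pickle=True).item()
C3,C4=cam('wrist',o3),cam('wrist',o4)
for n,a,b in [('eye',(316.7,275.3),(315.4,271.9)),('endL',(301.8,289.5),(293.8,292.5)),('endR',(331.3,289.5),(336.7,292.5))]:
    print(n,*tri(C3,a,C4,b),'on z.02:',plane(C3,a,.02)[0].round(4),plane(C4,b,.02)[0].round(4))
C,c,P=barfit('pics/w4.png',o4,(270,0,360,300))
R=Ro.from_euler('xyz',o4['orientation'],degrees=True).as_matrix()
q=(np.c_[P,np.full(len(P),.02)]-o4['tool_pos'])@R*1000
b=q[(c[:,0,1]>10)&(c[:,0,1]<285)]
m=(q[:,0].max()+q[:,0].min())/2
for s in (-1,1): print(np.polyfit(b[(b[:,0]-m)*s>8,1],b[(b[:,0]-m)*s>8,0],1))
print(q.max(0))
eye=plane(C4,(315.4,271.9),.02)[0]
print('eye tool',(eye-o4['tool_pos'])@R)
E
```

```text
eye [ 0.55292856 -0.16010323  0.0227849 ] 0.00015652194525142028 on z.02: [ 0.5538 -0.1594  0.02  ] [ 0.5539 -0.1595  0.02  ]
endL [ 0.57477063 -0.16495139  0.02765315] 2.412543531000147e-05 on z.02: [ 0.5778 -0.1633  0.02  ] [ 0.578  -0.1634  0.02  ]
endR [ 0.55808239 -0.13616886  0.02102294] 1.5880990012082036e-05 on z.02: [ 0.5584 -0.1359  0.02  ] [ 0.5585 -0.1359  0.02  ]
rect mm [ 486.  -207.5] [200.1  33.3] 34.78
hole px box [304. 260.] [327. 275.] area 259.0
[-9.86521551e-03 -1.99175240e+01]
[5.04163101e-04 1.27085668e+01]
[ 14.00936681  42.97450067 282.36906688]
eye tool [-0.00341193  0.02603183  0.28223017]
```

The two views agree to 0.2 mm on the eye at (0.554, -0.1595), with the top at about 21–23 mm. The text says 20 mm. I'll descend to the bar's centre with the fingertips about 4 mm above the ledge.

Emit:
{"api": "carry_out", "payload": {
  "linear": [
    [-0.1, -2, 1],
    [-0.2, -3.5, 3],
    [-0.34, -5.2, 5],
    [-0.34, -5.2, 8],
    [-0.34, -5.2, 10],
    [-0.34, -5.2, 11.5],
    [-0.34, -5.2, 12.1],
    [-0.34, -5.2, 12.1],
    [-0.34, -5.2, 12.1]
  ],
  "twist": [0, 0, 0.2, 0.2, 0.2, 0.2, 0.2, 0.2, 0.2]
}}

```text
clock: 4.43
tool_pos: [0.4908, -0.2042, 0.1829]
orientation: [179.9, 0.3, 125.0]
force: [0.3, 0.1, 0.6]
opening: 0.0875
```

Emit:
{"api": "carry_out", "payload": {
  "linear": [
    [0, 0, 0],
    [0, 0, 0],
    [0, 0, 0],
    [0, 0, 0],
    [0, 0, 0],
    [0, 0, 0],
    [0, 0, 0],
    [0, 0, 0]
  ],
  "twist": [0, 0, 0, 0, 0, 0, 0, 0],
  "fingers": -1
}}

```text
clock: 5.1
tool_pos: [0.4907, -0.2042, 0.1828]
orientation: [179.9, 0.3, 125.0]
force: [-0.9, -0.6, 0.6]
opening: 0.0398
```

Emit:
{"api": "carry_out", "payload": {
  "linear": [
    [0, 0, 0],
    [0, 0, 0],
    [0, 0, 0],
    [0, 0, 0]
  ],
  "twist": [0, 0, 0, 0]
}}

```text
clock: 5.43
tool_pos: [0.4907, -0.2042, 0.1828]
orientation: [179.9, 0.3, 125.0]
force: [-0.9, 1.0, 1.7]
opening: 0.0338
```

Emit:
{"api": "carry_out", "payload": {
  "linear": [
    [0, 0, -1],
    [0, 0, -3],
    [0, 0, -5],
    [0, 0, -8],
    [0, 0, -11],
    [0, 0, -14],
    [0, 0, -14],
    [0, 0, -14]
  ],
  "twist": [0, 0, 0, 0, 0, 0, 0, 0]
}}

```text
clock: 6.1
tool_pos: [0.4903, -0.2038, 0.3252]
orientation: [179.7, 0.5, 125.0]
force: [-0.6, -1.1, -1.6]
opening: 0.0339
```

```bash
python3 - <<'E'
from bar import *
o=ctrl.get_obs();print(o['qvel'].round(2));cv2.imwrite("pics/w5.png",ctrl.snapshot("wrist"));np.save('w5.npy',o,allow_pickle=True)
rel([0.48,0.21,0.32],160)
E
```

```text
[-0.06  2.47 -2.77 -0.94  1.09  0.05]
t 6.15 TCP [ 0.4898 -0.2037  0.3236] ori [179.83   0.33 125.02] F [-0.41  0.3  -2.65] open 0.0337
rel cm [34.44 22.94  0.22] twist -34.98 min rows 10.0
```

View pics/w5.png

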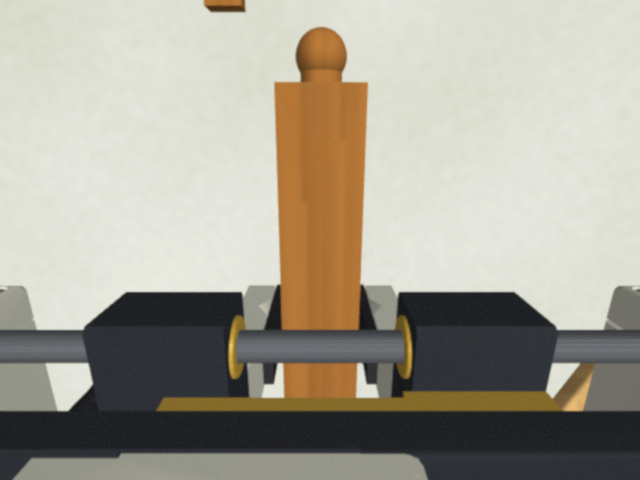

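The bar is held with a 33.8 mm opening. Its ball end checks out at tool y -95.5 mm, where -95.6 was expected, so the eye sits at tool (0, 77.4 mm). I'll carry it to a hover beside the pin so the wrist camera can see the pin past the bar.

```bash
python3 - <<'E'
from bar import *
rel([0.422,0.301,0.305],175)
E
```

```text
t 6.15 TCP [ 0.4898 -0.2037  0.3236] ori [179.83   0.33 125.02] F [-0.41  0.3  -2.65] open 0.0337
rel cm [45.23 23.4   1.66] twist -49.98 min rows 13.0
```

Emit:
{"api": "carry_out", "payload": {
  "linear": [
    [2, 1, 0],
    [5, 2.5, 0],
    [8.5, 4.3, 0],
    [12, 6.2, 0],
    [15.5, 8, 0],
    [19, 9.8, 0],
    [22.5, 11.6, 0],
    [26, 13.4, 0],
    [29.5, 15.2, 0.5],
    [33, 17, 0.5],
    [36.5, 18.8, 1],
    [39.5, 20.4, 1.5]
  ],
  "twist": [-4, -8, -12, -16, -20, -24, -28, -32, -36, -40, -44, -48]
}}

```text
clock: 7.15
tool_pos: [0.4291, 0.2388, 0.3058]
orientation: [-179.8, 0.3, 173.3]
force: [1.3, -0.5, -1.2]
opening: 0.0339
```

```bash
python3 - <<'E'
from bar import *
rel([0.422,0.301,0.305],175)
E
```

```text
t 7.15 TCP [0.4291 0.2388 0.3058] ori [-179.8     0.29  173.25] F [ 1.26 -0.54 -1.15] open 0.0339
rel cm [1.44 6.1  0.05] twist -1.75 min rows 2.0
```

Emit:
{"api": "carry_out", "payload": {
  "linear": [
    [0.6, 3, 0],
    [1.1, 5, 0],
    [1.4, 6, 0],
    [1.4, 6, 0],
    [1.4, 6, 0],
    [1.4, 6, 0],
    [1.4, 6, 0]
  ],
  "twist": [-1, -1.7, -1.7, -1.7, -1.7, -1.7, -1.7]
}}

```text
clock: 7.73
tool_pos: [0.4223, 0.2989, 0.3052]
orientation: [-179.7, 0.3, 174.9]
force: [-0.1, 0.1, -1.8]
opening: 0.0341
```

```bash
python3 - <<'E'
from bar import *
o=ctrl.get_obs();print(o['qvel'].round(2));cv2.imwrite("pics/w6.png",ctrl.snapshot("wrist"));np.save('w6.npy',o,allow_pickle=True)
rel([0.422,0.301,0.305],175)
C=cam('wrist',o);print(proj(C,[[.482,.2955,.018],[.482,.2955,.059]]))
E
```

```text
[-0.11 -0.36  0.28  0.04 -0.05 -0.01]
t 7.78 TCP [0.4224 0.2989 0.3054] ori [-179.77    0.27  174.88] F [ 0.19  0.45 -0.93] open 0.0336
rel cm [0.06 0.2  0.04] twist -0.12 min rows 1.0
[[243.97339295 241.88391757]
 [231.31871343 259.69317958]]
```

View pics/w6.png

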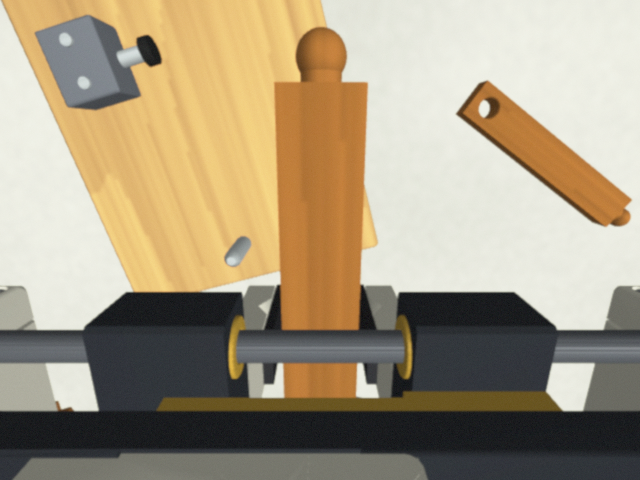

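```bash
python3 - <<'E'
import cv2
im=cv2.imread('pics/w6.png')[220:280,200:280];cv2.imwrite('pics/w6c.png',cv2.resize(im,None,fx=10,fy=10,interpolation=cv2.INTER_CUBIC))
E
```

```text
(no output)
```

View pics/w6c.png

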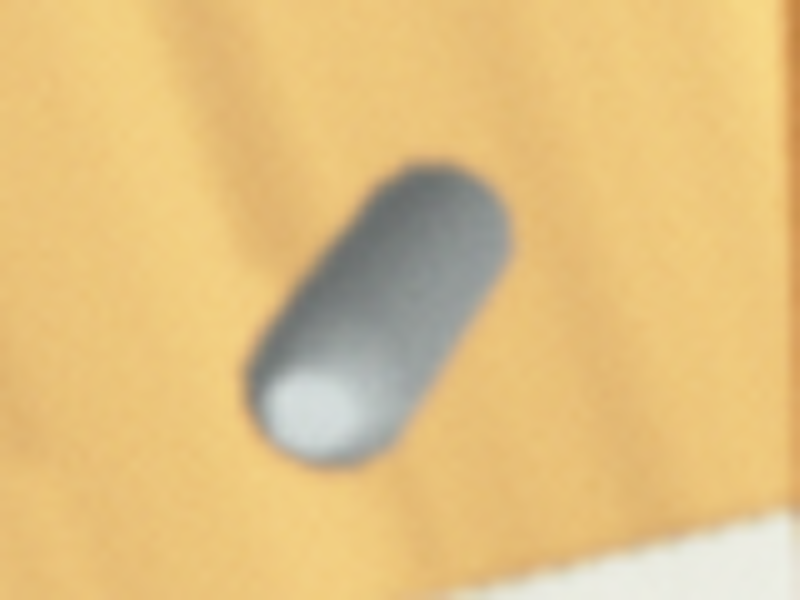

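The pin's top disc is centred at (231.2,261.2) and its foot at about (243.7,243.8).

```bash
python3 - <<'E'
from bar import *
o=np.load('w6.npy',allow_pickle=True).item();C=cam('wrist',o)
t=plane(C,(231.2,261.2),.059)[0];f=plane(C,(243.7,243.8),.018)[0];print(t.round(4),f.round(4))
# height check: top of pin seen in w2 vs w6
o2=np.load('w2.npy',allow_pickle=True).item();print(tri(cam('wrist',o2),(150+336/2.1,30+531/2.1),C,(231.2,261.2)))
pin=(t+f)[:2]/2;print(pin)
R=Ro.from_euler('xyz',o['orientation'],degrees=True).as_matrix()
for yaw in (175,):
    yd=np.array([np.sin(np.radians(yaw)),-np.cos(np.radians(yaw))]);p=pin-.0774*yd;print(p)
    rel([*p,0.305],yaw); rel([*p,0.2065],yaw)
E
```

```text
[0.4822 0.2965 0.059 ] [0.4824 0.297  0.018 ]
(array([0.48119071, 0.29520188, 0.06213799]), np.float64(0.000584500602009726))
[0.4823415  0.29677521]
[0.47559564 0.21966974]
t 7.78 TCP [0.4224 0.2989 0.3054] ori [-179.77    0.27  174.88] F [ 0.19  0.45 -0.93] open 0.0336
rel cm [-6.01 -7.42  0.1 ] twist -0.12 min rows 3.0
t 7.78 TCP [0.4224 0.2989 0.3054] ori [-179.77    0.27  174.88] F [ 0.19  0.45 -0.93] open 0.0336
rel cm [-5.96 -7.38  9.95] twist -0.12 min rows 4.0
```

The estimates agree within about 1 mm, so I'll use pin (0.482, 0.2965). Next I'll hover with the eye 20 mm above the pin top.

Emit:
{"api": "carry_out", "payload": {
  "linear": [
    [-2, -2.5, 0],
    [-4, -5, 0.5],
    [-5.5, -7, 1.5],
    [-5.96, -7.43, 3],
    [-5.96, -7.43, 4.3],
    [-5.96, -7.43, 4.3],
    [-5.96, -7.43, 4.3],
    [-5.96, -7.43, 4.3]
  ],
  "twist": [-0.1, -0.1, -0.1, -0.1, -0.1, -0.1, -0.1, -0.1]
}}

```text
clock: 8.45
tool_pos: [0.4756, 0.2194, 0.2638]
orientation: [-179.8, 0.3, 175.0]
force: [0.1, 0.3, -1.4]
opening: 0.0337
```

```bash
python3 - <<'E'
from bar import *
o=ctrl.get_obs()
rel([0.4753,0.2194,0.262],175); rel([0.4753,0.2194,0.235],175)
R=Ro.from_euler('xyz',o['orientation'],degrees=True).as_matrix()
for n in ['scene','side']:
    C=cam(n);im=ctrl.snapshot(n)
    e=o['tool_pos']+R@[0,.0774,.1628]
    a=proj(C,[e,[.482,.2965,.059]]).round(1);print(n,'eye top, pin top',a)
    x,y=a[0].round().astype(int);c=im[y-45:y+45,x-60:x+60];cv2.imwrite(f'pics/{n}h.png',cv2.resize(c,None,fx=5,fy=5,interpolation=cv2.INTER_CUBIC));print(x-60,y-45)
E
```

```text
t 8.45 TCP [0.4756 0.2194 0.2638] ori [-179.8     0.31  174.97] F [ 0.08  0.26 -1.36] open 0.0337
rel cm [ 0.03 -0.    0.18] twist -0.03 min rows 1.0
t 8.45 TCP [0.4756 0.2194 0.2638] ori [-179.8     0.31  174.97] F [ 0.08  0.26 -1.36] open 0.0337
rel cm [0.04 0.01 2.88] twist -0.03 min rows 1.0
scene eye top, pin top [[441.5 273.3]
 [439.  281.7]]
382 228
side eye top, pin top [[253.4 160.9]
 [254.1 172.9]]
193 116
```

View pics/sceneh.png

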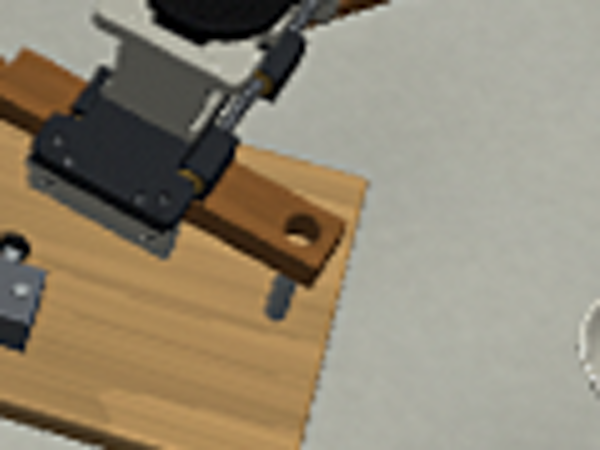

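View pics/sideh.png

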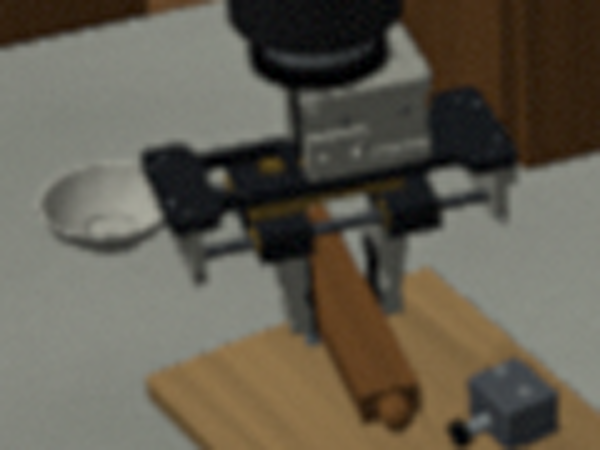

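The eye is at scene (442.4,274.2), against a prediction of (441.5,273.3). The pin top shows the same small offset, so the two are aligned. I'll descend over the pin in stages.

Emit:
{"api": "carry_out", "payload": {
  "linear": [
    [0.03, 0, 0.8],
    [0.04, 0, 1.6],
    [0.04, 0, 2.4],
    [0.04, 0, 2.9],
    [0.04, 0, 2.9],
    [0.04, 0, 2.9]
  ],
  "twist": [0, 0, 0, 0, 0, 0]
}}

```text
clock: 9.05
tool_pos: [0.4751, 0.2197, 0.2344]
orientation: [-179.8, 0.3, 175.0]
force: [-0.2, 0.5, -1.5]
opening: 0.0335
```

No contact force, and the eye is 7 mm below the pin's top. I'll keep going down.

Emit:
{"api": "carry_out", "payload": {
  "linear": [
    [0, 0, 0.8],
    [0, 0, 1.6],
    [0, 0, 2.4],
    [0, 0, 3.0],
    [0, 0, 3.1],
    [0, 0, 3.1],
    [0, 0, 3.1]
  ],
  "twist": [0, 0, 0, 0, 0, 0, 0]
}}

```text
clock: 9.63
tool_pos: [0.4754, 0.2196, 0.2034]
orientation: [-179.8, 0.3, 175.0]
force: [1.3, -0.1, -1.8]
opening: 0.0334
```

```bash
python3 - <<'E'
from bar import *
o=ctrl.get_obs()
rel([0.4753,0.2194,0.2008],175)
R=Ro.from_euler('xyz',o['orientation'],degrees=True).as_matrix()
for n in ['scene','side']:
    C=cam(n);im=ctrl.snapshot(n)
    e=o['tool_pos']+R@[0,.0774,.1628]
    a=proj(C,[e,[.482,.2965,.059]]).round(1)
    x,y=a[0].round().astype(int);c=im[y-45:y+45,x-60:x+60];cv2.imwrite(f'pics/{n}i.png',cv2.resize(c,None,fx=5,fy=5,interpolation=cv2.INTER_CUBIC))
E
```

```text
t 9.63 TCP [0.4754 0.2196 0.2034] ori [-179.76    0.29  175.02] F [ 1.27 -0.05 -1.84] open 0.0334
rel cm [ 0.01 -0.02  0.26] twist 0.02 min rows 1.0
```

View pics/scenei.png

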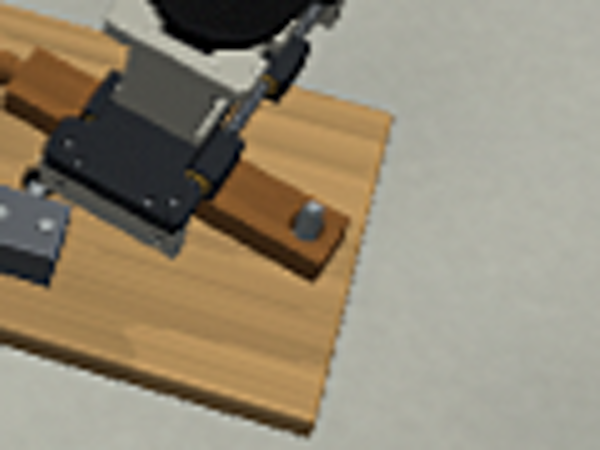

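The pin stands up through the eye. I'll lower the last 2.6 mm onto the board.

Emit:
{"api": "carry_out", "payload": {
  "linear": [
    [0, 0, 0.1],
    [0, 0, 0.2],
    [0, 0, 0.27],
    [0, 0, 0.27],
    [0, 0, 0.27]
  ],
  "twist": [0, 0, 0, 0, 0]
}}

```text
clock: 10.15
tool_pos: [0.4755, 0.2197, 0.2011]
orientation: [-179.8, 0.3, 175.0]
force: [1.4, 0.2, -1.0]
opening: 0.0339
```

Emit:
{"api": "carry_out", "payload": {
  "linear": [
    [0, 0, 0.06],
    [0, 0, 0.06],
    [0, 0, 0.06]
  ],
  "twist": [0, 0, 0]
}}

```text
clock: 10.4
tool_pos: [0.4755, 0.2197, 0.2007]
orientation: [-179.8, 0.3, 175.0]
force: [-1.9, -1.0, 3.8]
opening: 0.0335
```

Contact at Fz +3.8 N, so the bar is on the board. I'll release it, rise clear, and then push with closed fingers exactly opposite the plunger so the wrist force equals the plunger force.

Emit:
{"api": "carry_out", "payload": {
  "linear": [
    [0, 0, 0],
    [0, 0, 0],
    [0, 0, 0],
    [0, 0, 0],
    [0, 0, 0],
    [0, 0, 0]
  ],
  "twist": [0, 0, 0, 0, 0, 0],
  "fingers": 0.2
}}

```text
clock: 10.9
tool_pos: [0.4755, 0.2197, 0.2007]
orientation: [-179.8, 0.3, 175.0]
force: [0.0, -0.4, 1.0]
opening: 0.0522
```

Emit:
{"api": "carry_out", "payload": {
  "linear": [
    [0, 0, -1],
    [0, 0, -2.5],
    [0, 0, -4.5],
    [0, 0, -6],
    [0, 0, -6],
    [0, 0, -6]
  ],
  "twist": [0, 0, 0, 0, 0, 0]
}}

```text
clock: 11.4
tool_pos: [0.4754, 0.2202, 0.2622]
orientation: [-179.9, 0.4, 175.0]
force: [0.3, 0.1, -0.5]
opening: 0.0526
```

```bash
python3 - <<'E'
from bar import *
pin=np.array([.482,.2965]);a=np.radians(10);X=np.array([np.cos(a),np.sin(a)]);Y=np.array([-np.sin(a),np.cos(a)])
w=lambda x,y: pin+x*X+(y-.09)*Y   # board coords
o=ctrl.get_obs()
rel([*w(-.095,-.05),.262],190); rel([*w(-.095,-.05),.200],190)
for n in ['scene','side']:
    C=cam(n);im=ctrl.snapshot(n);x,y=proj(C,[[*w(0,0),.02]])[0].round().astype(int)
    c=im[y-60:y+60,x-80:x+80];cv2.imwrite(f'pics/{n}j.png',cv2.resize(c,None,fx=4.5,fy=4.5,interpolation=cv2.INTER_CUBIC))
E
```

```text
t 11.4 TCP [0.4754 0.2202 0.2622] ori [-179.93    0.43  175.03] F [ 0.27  0.05 -0.52] open 0.0526
rel cm [ 5.56 -8.32 -0.01] twist -14.97 min rows 3.0
t 11.4 TCP [0.4754 0.2202 0.2622] ori [-179.93    0.43  175.03] F [ 0.27  0.05 -0.52] open 0.0526
rel cm [ 5.61 -8.31  6.19] twist -14.97 min rows 3.0
```

View pics/scenej.png

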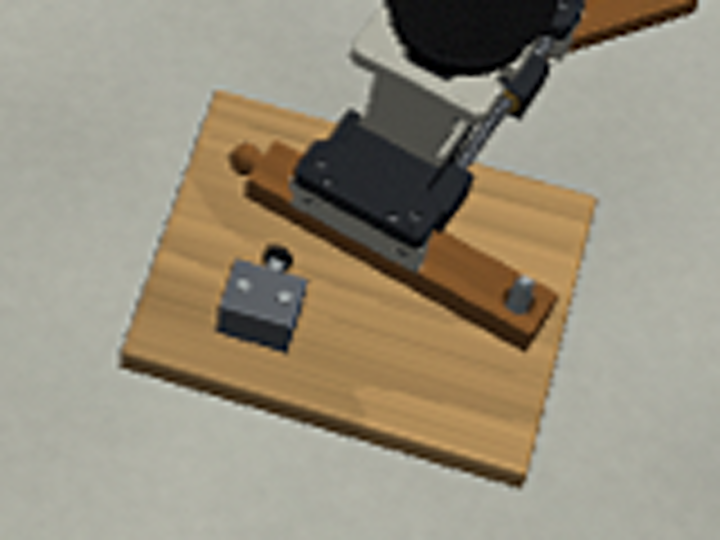

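View pics/sidej.png

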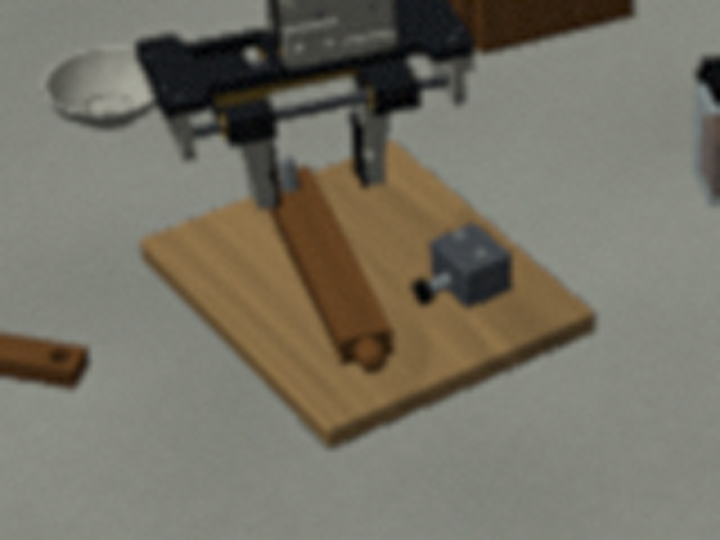

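The bar lies flat with the pin through its eye, on the plunger's -x side. Next I'll close the fingers and go round to the pushing side, 140 mm from the pin.

Emit:
{"api": "carry_out", "payload": {
  "linear": [
    [1.5, -2, 0],
    [3, -4.5, 0],
    [4.5, -7, 0],
    [5.6, -8.3, 0],
    [5.6, -8.3, 0],
    [5.6, -8.3, 0],
    [5.6, -8.3, 0],
    [5.6, -8.3, 0],
    [5.6, -8.3, 0]
  ],
  "twist": [-4, -8, -12, -15, -15, -15, -15, -15, -15],
  "fingers": -1
}}

```text
clock: 12.25
tool_pos: [0.4124, 0.1425, 0.2604]
orientation: [-179.7, 0.2, -170.0]
force: [-0.6, 0.3, -0.0]
opening: 0.0014
```

```bash
cat >> h.py <<'E'
pin=np.array([.482,.2965]);_a=np.radians(10);X=np.array([np.cos(_a),np.sin(_a)]);Y=np.array([-np.sin(_a),np.cos(_a)])
w=lambda x,y: pin+x*X+(y-.09)*Y
def brd(p): d=np.array(p[:2])-pin; return d@X, d@Y+.09
E
python3 - <<'E'
from h import *
o=ctrl.get_obs();print(np.round(brd(o['tool_pos']),4))
rel([*w(-.095,-.05),.2005],190)
cv2.imwrite("pics/w7.png",ctrl.snapshot("wrist"));np.save('w7.npy',o,allow_pickle=True)
E
```

```text
[-0.0953 -0.0496]
t 12.25 TCP [0.4124 0.1425 0.2604] ori [-179.72    0.24 -169.99] F [-0.61  0.31 -0.04] open 0.0014
rel cm [-0.   -0.01  5.99] twist 0.01 min rows 2.0
```

View pics/w7.png

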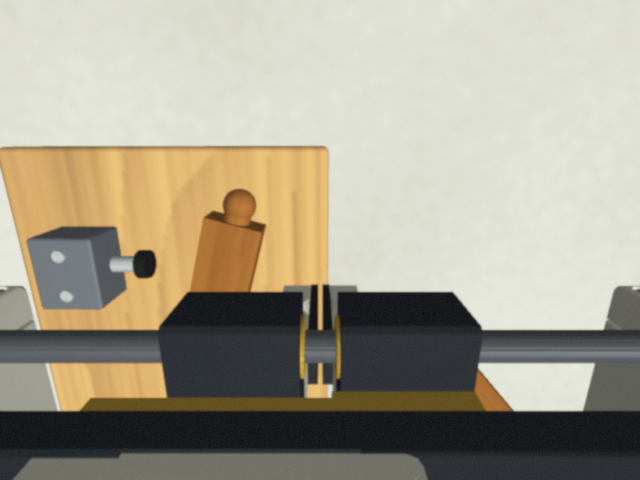

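The wrist view shows the plunger face at about (155,263), and the bar lies clear between it and the fingers. The board's edges are parallel to the image, which confirms the 10° yaw. I'll check the plunger's board coordinates, then descend.

```bash
python3 - <<'E'
from h import *
o=np.load('w7.npy',allow_pickle=True).item();C=cam('wrist',o)
for p in [(154,254),(154,274),(155,264)]: print(np.round(brd(plane(C,p,.0285)[0]),4))
E
```

```text
[ 0.0081 -0.0565]
[ 0.0099 -0.0432]
[ 0.0084 -0.0499]
```

Emit:
{"api": "carry_out", "payload": {
  "linear": [
    [0, 0, 1.5],
    [0, 0, 3],
    [0, 0, 4.5],
    [0, 0, 5.7],
    [0, 0, 6],
    [0, 0, 6],
    [0, 0, 6]
  ],
  "twist": [0, 0, 0, 0, 0, 0, 0]
}}

```text
clock: 12.88
tool_pos: [0.4129, 0.1424, 0.2005]
orientation: [-179.7, 0.2, -170.0]
force: [-0.1, 0.2, 0.9]
opening: 0.0002
```

The plunger is at board (0.009, -0.050) against a nominal (0.0105, -0.050). I'll start swinging the bar; towards the plunger is tool -x.

Emit:
{"api": "carry_out", "payload": {
  "linear": [
    [-0.5, 0, 0],
    [-1, 0, 0],
    [-1.5, 0, 0],
    [-1.9, 0, 0],
    [-2.3, 0, 0],
    [-2.7, 0, 0],
    [-3.1, 0, 0],
    [-3.4, 0, 0],
    [-3.7, 0, 0],
    [-4, 0, 0],
    [-4, 0, 0],
    [-4, 0, 0]
  ],
  "twist": [0, 0, 0, 0, 0, 0, 0, 0, 0, 0, 0, 0]
}}

```text
clock: 13.88
tool_pos: [0.4525, 0.1495, 0.2007]
orientation: [-179.7, 0.2, -170.0]
force: [0.4, 0.1, 0.2]
opening: 0.0004
```

```bash
python3 - <<'E'
from h import *
o=ctrl.get_obs();print(np.round(brd(o['tool_pos']),4),o['force'].round(2),o['opening'])
cv2.imwrite("pics/w8.png",ctrl.snapshot("wrist"))
E
```

```text
[-0.0546 -0.0496] [0.43 0.11 0.25] 0.00037567775617491515
```

View pics/w8.png

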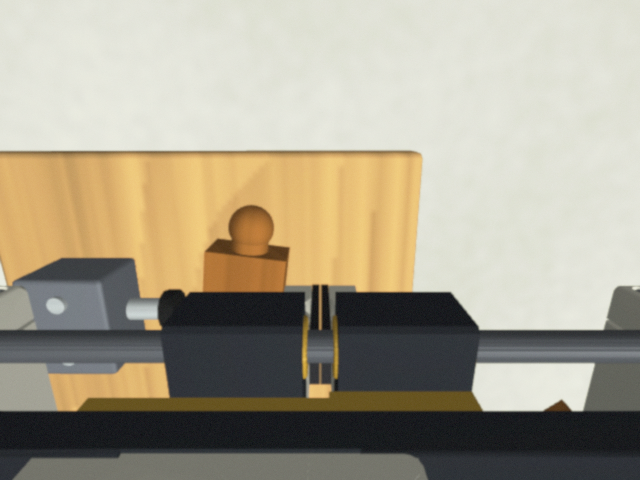

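The bar has swung to nearly parallel and is just short of the plunger at about (172,306). I'll approach in small steps and watch the force.

Emit:
{"api": "carry_out", "payload": {
  "linear": [
    [-0.3, 0, 0],
    [-0.6, 0, 0],
    [-0.9, 0, 0],
    [-0.9, 0, 0],
    [-0.9, 0, 0]
  ],
  "twist": [0, 0, 0, 0, 0]
}}

```text
clock: 14.35
tool_pos: [0.4616, 0.1512, 0.2007]
orientation: [-179.7, 0.3, -170.0]
force: [0.0, -0.3, -0.2]
opening: 0.0005
```

Emit:
{"api": "carry_out", "payload": {
  "linear": [
    [-0.15, 0, 0],
    [-0.3, 0, 0],
    [-0.4, 0, 0],
    [-0.4, 0, 0],
    [-0.4, 0, 0]
  ],
  "twist": [0, 0, 0, 0, 0]
}}

```text
clock: 14.77
tool_pos: [0.4656, 0.152, 0.2008]
orientation: [-179.7, 0.3, -170.0]
force: [0.8, -0.9, -0.2]
opening: 0.0001
```

```bash
python3 - <<'E'
from h import *
o=ctrl.get_obs();print(np.round(brd(o['tool_pos']),4),o['force'].round(2),o['force'][:2]@X,o['opening'])
cv2.imwrite("pics/w9.png",ctrl.snapshot("wrist"))
E
```

```text
[-0.0413 -0.0495] [ 0.78 -0.9  -0.24] 0.607775259085048 0.00011691382188726415
```

View pics/w9.png

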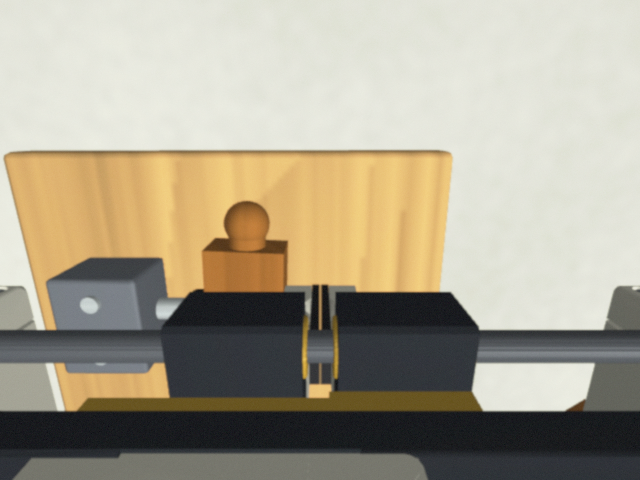

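Emit:
{"api": "carry_out", "payload": {
  "linear": [
    [-0.15, 0, 0],
    [-0.3, 0, 0],
    [-0.3, 0, 0],
    [-0.3, 0, 0]
  ],
  "twist": [0, 0, 0, 0]
}}

```text
clock: 15.15
tool_pos: [0.4682, 0.1522, 0.2007]
orientation: [-179.7, 0.2, -170.0]
force: [-3.8, -0.7, 3.4]
opening: 0.0004
```

Emit:
{"api": "carry_out", "payload": {
  "linear": [
    [-0.15, 0, 0],
    [-0.3, 0, 0],
    [-0.3, 0, 0],
    [-0.3, 0, 0]
  ],
  "twist": [0, 0, 0, 0]
}}

```text
clock: 15.48
tool_pos: [0.4705, 0.1522, 0.2005]
orientation: [-179.7, 0.1, -170.0]
force: [-6.5, -1.3, 4.5]
opening: 0.0001
```

Fz is also rising, to +4.5 N, so I'll look at how the fingers touch the bar.

```bash
python3 - <<'E'
from h import *
o=ctrl.get_obs();print(np.round(brd(o['tool_pos']),4),o['force'].round(2),o['moment'].round(3),o['force'][:2]@X,o['opening'])
for n in ['scene','side']:
    C=cam(n);im=ctrl.snapshot(n);x,y=proj(C,[[*w(0,-.04),.03]])[0].round().astype(int)
    c=im[y-50:y+50,x-65:x+65];cv2.imwrite(f'pics/{n}k.png',cv2.resize(c,None,fx=6,fy=6,interpolation=cv2.INTER_CUBIC))
E
```

```text
[-0.0364 -0.0501] [-6.48 -1.3   4.47] [-0.467  2.169 -0.093] -6.603534345003971 7.515872755671559e-05
```

View pics/scenek.png

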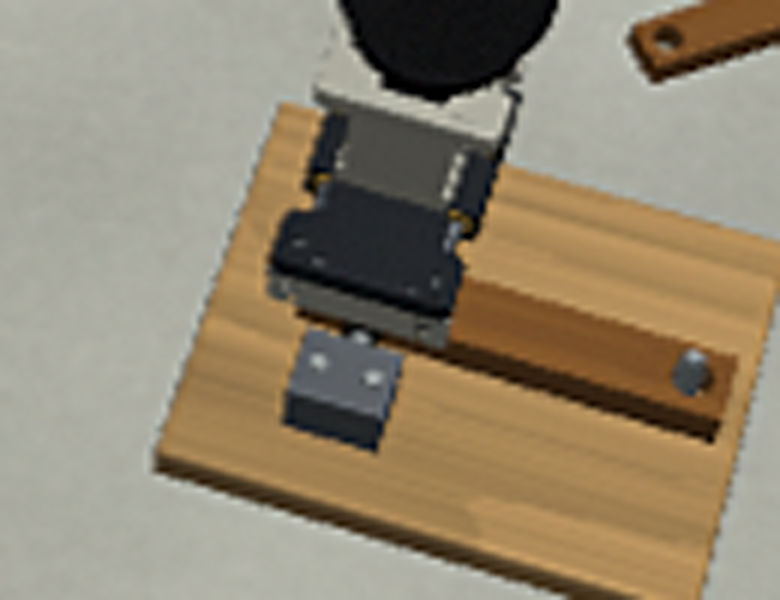

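View pics/sidek.png

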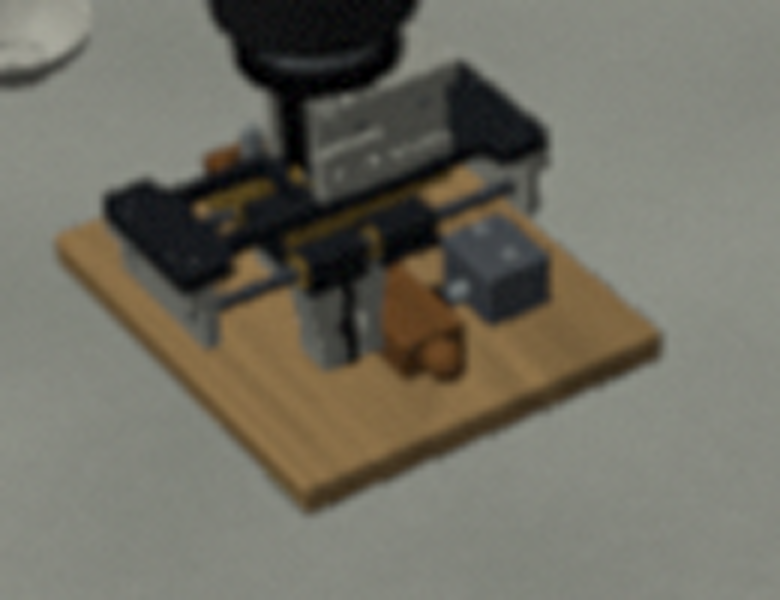

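```bash
python3 - <<'E'
from h import *
o=ctrl.get_obs();im=ctrl.snapshot('wrist');cv2.imwrite('pics/w10.png',im)
a=cv2.resize(im[190:310,180:340],None,fx=5,fy=5,interpolation=cv2.INTER_CUBIC);cv2.imwrite('pics/w10c.png',a)
im=ctrl.snapshot('side');C=cam('side');x,y=proj(C,[[*w(0,-.08),.03]])[0].round().astype(int)
cv2.imwrite('pics/sidel.png',cv2.resize(im[y-25:y+25,x-33:x+33],None,fx=12,fy=12,interpolation=cv2.INTER_CUBIC));print(x-33,y-25)
print(o['force'])
E
```

```text
253 184
[-5.40462021 -1.07952653  4.31765964]
```

View pics/w10c.png

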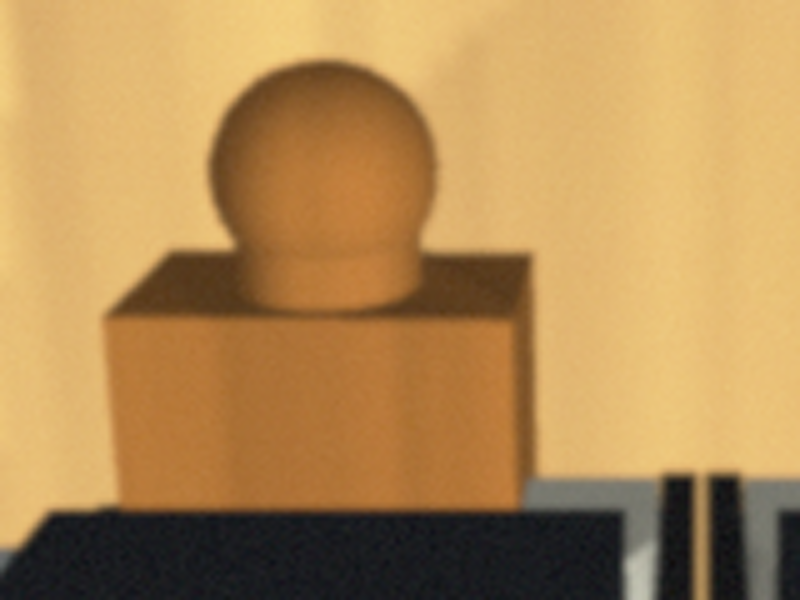

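View pics/sidel.png

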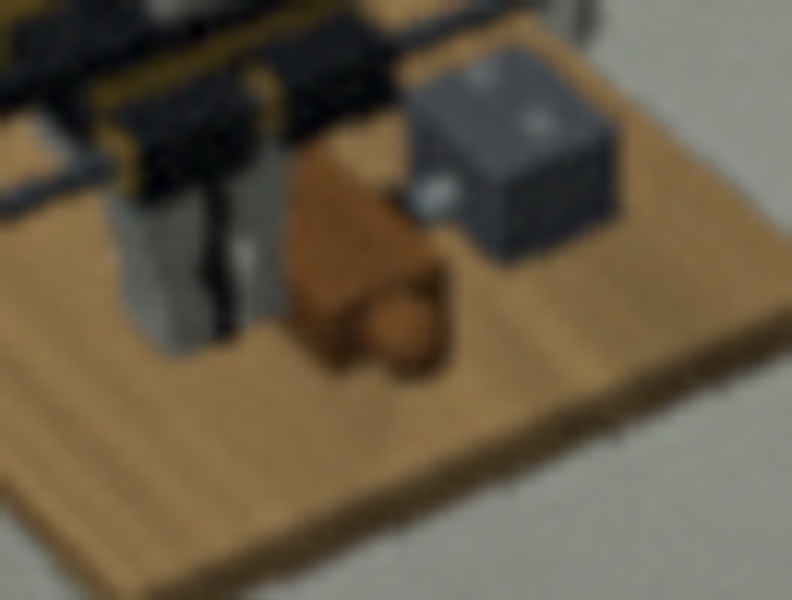

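The bar's top end edge is level, at rows 318 and 320 of the 5x crop, so the bar is flat on the board. The reading is 5.5–6.6 N. I'll advance a little more while easing the tool up slightly to shed the vertical friction load.

Emit:
{"api": "carry_out", "payload": {
  "linear": [
    [-0.1, 0, -0.05],
    [-0.2, 0, -0.05],
    [-0.3, 0, -0.05],
    [-0.3, 0, -0.05],
    [-0.3, 0, -0.05],
    [-0.3, 0, -0.05]
  ],
  "twist": [0, 0, 0, 0, 0, 0]
}}

```text
clock: 16.18
tool_pos: [0.4725, 0.1522, 0.2006]
orientation: [-179.6, -0.0, -170.0]
force: [-8.7, -1.2, 2.9]
opening: 0.0003
```

```bash
cat > st.py <<'E'
from h import *
o=ctrl.get_obs();print(round(o['clock'],2),np.round(brd(o['tool_pos'])*np.array(1),4),'z',o['tool_pos'][2].round(4),o['orientation'].round(2),'F',o['force'].round(2),'push',round(-(o['force'][:2]@X),2),'lat',round(o['force'][:2]@Y,2),o['opening'].round(5))
E
python3 st.py
```

```text
Traceback (most recent call last):
  File "st.py", line 2, in <module>
    o=ctrl.get_obs();print(round(o['clock'],2),np.round(brd(o['tool_pos'])*np.array(1),4),'z',o['tool_pos'][2].round(4),o['orientation'].round(2),'F',o['force'].round(2),'push',round(-(o['force'][:2]@X),2),'lat',round(o['force'][:2]@Y,2),o['opening'].round(5))
                                                                                                                                                                                                                                              ^^^^^^^^^^^^^^^^^^
AttributeError: 'float' object has no attribute 'round'
```

Emit:
{"api": "carry_out", "payload": {
  "linear": [
    [-0.1, 0, -0.06],
    [-0.18, 0, -0.06],
    [-0.18, 0, -0.06],
    [-0.18, 0, -0.06],
    [-0.18, 0, -0.06],
    [-0.18, 0, -0.06]
  ],
  "twist": [0, 0, 0, 0, 0, 0]
}}

```text
clock: 16.68
tool_pos: [0.4734, 0.1523, 0.2006]
orientation: [-179.6, -0.2, -170.1]
force: [-8.0, 1.2, 0.2]
opening: 0.0002
```

```bash
sed -i "s/,o\['opening'\].round(5)//" st.py; for i in 1 2 3 4; do python3 st.py; done; python3 - <<'E'
from h import *
F=[]
for i in range(4):
    ctrl.snapshot('scene') if i<3 else None
    o=ctrl.get_obs();F.append([o['clock'],-(o['force'][:2]@X),o['force'][2]])
print(np.round(F,2))
im=ctrl.snapshot('wrist');cv2.imwrite('pics/w11.png',im)
a=cv2.resize(im[190:310,100:340],None,fx=3.3,fy=3.3,interpolation=cv2.INTER_CUBIC);cv2.imwrite('pics/w11c.png',a)
E
```

```text
16.68 [-0.0335 -0.0505] z 0.2006 [-1.7957e+02 -1.7000e-01 -1.7006e+02] F [-8.02  1.21  0.22] push 7.69 lat 2.59
16.68 [-0.0335 -0.0505] z 0.2006 [-1.7957e+02 -1.7000e-01 -1.7006e+02] F [-8.02  1.21  0.22] push 7.69 lat 2.59
16.68 [-0.0335 -0.0505] z 0.2006 [-1.7957e+02 -1.7000e-01 -1.7006e+02] F [-8.02  1.21  0.22] push 7.69 lat 2.59
16.68 [-0.0335 -0.0505] z 0.2006 [-1.7957e+02 -1.7000e-01 -1.7006e+02] F [-8.02  1.21  0.22] push 7.69 lat 2.59
[[16.73  6.1   0.14]
 [16.78  6.5   0.25]
 [16.83  7.16 -0.17]
 [16.83  7.16 -0.17]]
```

View pics/w11c.png

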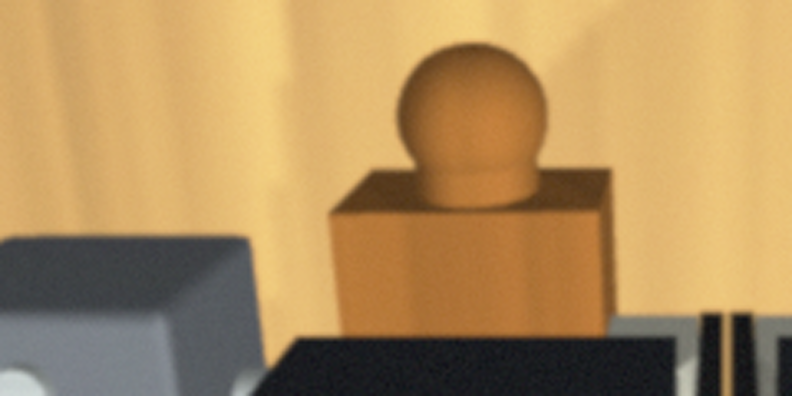

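```bash
cat > bs.py <<'E'
from h import *
def show(L,R_,bt,bb,o):
    C=cam('wrist',o)
    f=lambda p,z:np.array(brd(plane(C,p,z)[0]))*1000
    l,r,t,b=f(L,.038),f(R_,.038),f(bt,.048),f(bb,.018)
    print('bar end corners',l.round(1),r.round(1),'block top/bottom corner (33,-72)',t.round(1),b.round(1))
    off=(t+b)/2-[33,-72]
    cx=((l+r)/2-off)[0];th=np.degrees(np.arcsin(-cx/173));print('off',off.round(1),'bar end centre x',cx.round(2),'theta',th.round(2),'compr',(17/np.cos(np.radians(th))-140*np.tan(np.radians(th))-10.5).round(2))
E
python3 - <<'E'
from bs import *
u=lambda x,y:(100+x/3.3,190+y/3.3)
o=ctrl.get_obs();print(o['tool_pos'].round(4),o['orientation'].round(2),o['force'].round(2))
show(u(331,213),u(601,212),u(165,315),u(248,238),o)
R=Ro.from_euler('xyz',o['orientation'],degrees=True).as_matrix();print('tip board',np.array(brd(o['tool_pos']+R@[0,0,.168]))*1000)
E
```

```text
[0.4735 0.1523 0.2006] [-1.7957e+02 -1.7000e-01 -1.7006e+02] [-7.63  0.83  0.77]
bar end corners [ 15.8 -81.2] [-18.2 -81.3] block top/bottom corner (33,-72) [ 33.5 -71.6] [ 35.  -70.7]
off [1.2 0.9] bar end centre x -2.44 theta 0.81 compr 4.52
tip board [-33.96928043 -51.7837144 ]
```

Vision gives 4.5 mm of compression, or 6.8 N, and the wrist force of about 7.3 N agrees. Fz is now near 0. I need about 2 mm more.

Emit:
{"api": "carry_out", "payload": {
  "linear": [
    [-0.12, 0, 0],
    [-0.24, 0, 0],
    [-0.36, 0, 0],
    [-0.36, 0, 0],
    [-0.36, 0, 0],
    [-0.36, 0, 0],
    [-0.36, 0, 0],
    [-0.36, 0, 0]
  ],
  "twist": [0, 0, 0, 0, 0, 0, 0, 0]
}}

```text
clock: 17.55
tool_pos: [0.4751, 0.1523, 0.2002]
orientation: [-179.5, -0.4, -170.1]
force: [-15.2, 2.4, 10.1]
opening: -0.0
```

```bash
cat > ff.py <<'E'
from h import *
import sys
F=[]
for i in range(6):
    o=ctrl.get_obs();F.append([o['clock'],-(o['force'][:2]@X),o['force'][:2]@Y,o['force'][2],brd(o['tool_pos'])[0]*1000,o['orientation'][1]])
    im=ctrl.snapshot('wrist')
o=ctrl.get_obs();F=np.array(F);print(F.round(2));print('mean',F[:,1:4].mean(0).round(2),o['tool_pos'].round(4),o['orientation'].round(2))
n=sys.argv[1];cv2.imwrite(f'pics/{n}.png',im)
cv2.imwrite(f'pics/{n}c.png',cv2.resize(im[190:310,100:340],None,fx=3.3,fy=3.3,interpolation=cv2.INTER_CUBIC))
E
python3 ff.py w12
```

```text
[[ 17.55  14.57   4.96  10.09 -31.81  -0.43]
 [ 17.6   14.43   4.41  10.28 -31.81  -0.43]
 [ 17.65  14.83   4.76  10.66 -31.8   -0.43]
 [ 17.7   14.53   5.68   9.54 -31.8   -0.43]
 [ 17.75  14.32   5.11   9.43 -31.82  -0.43]
 [ 17.8   14.24   5.     9.52 -31.8   -0.43]]
mean [14.49  4.98  9.92] [0.4751 0.1523 0.2002] [-179.51   -0.43 -170.09]
```

View pics/w12c.png

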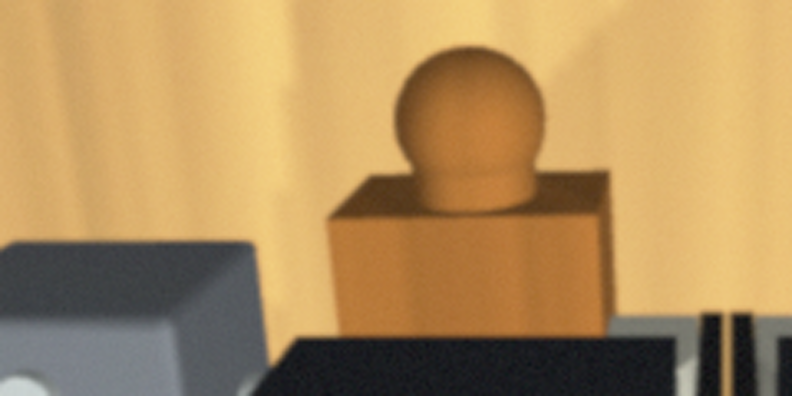

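```bash
python3 - <<'E'
from bs import *
u=lambda x,y:(100+x/3.3,190+y/3.3)
o=ctrl.get_obs()
show(u(329,217),u(600,214),u(176,320),u(254,242),o)
R=Ro.from_euler('xyz',o['orientation'],degrees=True).as_matrix();print('tip board',np.array(brd(o['tool_pos']+R@[0,0,.168]))*1000)
E
```

```text
bar end corners [ 16.8 -81.3] [-17.2 -81.6] block top/bottom corner (33,-72) [ 32.9 -71.8] [ 34.7 -70.9]
off [0.8 0.7] bar end centre x -1.02 theta 0.34 compr 5.68
tip board [-33.0737247  -52.28792604]
```

Vision gives 5.7 mm of compression, or 8.5 N on the plunger. The 14.5 N wrist reading includes board friction, because the arm sags and presses the bar down by 10 N. I'll unload vertically and nudge a little further.

Emit:
{"api": "carry_out", "payload": {
  "linear": [
    [-0.1, 0, -0.03],
    [-0.15, 0, -0.06],
    [-0.18, 0, -0.07],
    [-0.18, 0, -0.07],
    [-0.18, 0, -0.07],
    [-0.18, 0, -0.07]
  ],
  "twist": [0, 0, 0, 0, 0, 0]
}}

```text
clock: 18.35
tool_pos: [0.4756, 0.1524, 0.2004]
orientation: [-179.5, -0.6, -170.1]
force: [-11.2, 3.9, 2.8]
opening: 0.0004
```

```bash
python3 ff.py w13
```

```text
[[ 18.35  10.31   5.82   2.79 -31.28  -0.6 ]
 [ 18.4    9.59   5.37   2.41 -31.27  -0.6 ]
 [ 18.45   9.6    4.82   2.71 -31.27  -0.6 ]
 [ 18.5   10.72   4.53   3.95 -31.27  -0.6 ]
 [ 18.55  10.5    5.1    3.91 -31.27  -0.6 ]
 [ 18.6   10.38   5.45   3.69 -31.28  -0.6 ]]
mean [10.18  5.18  3.24] [0.4757 0.1524 0.2003] [-179.48   -0.6  -170.11]
```

View pics/w13c.png

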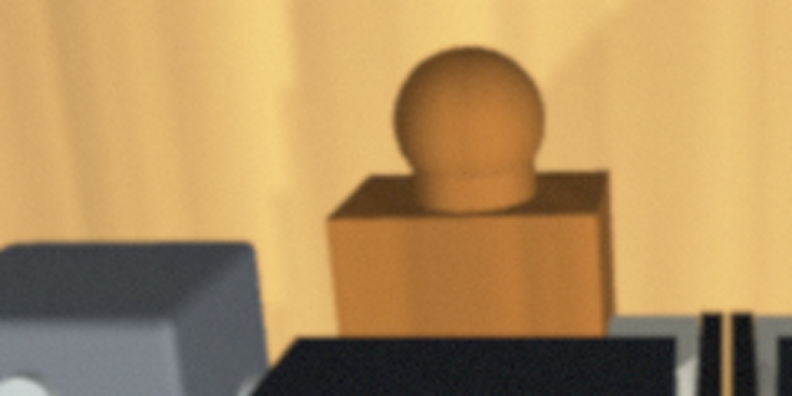

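The push is now 10.2 N with Fz about 3 N. I'll measure the compression more precisely from enlarged crops.

```bash
python3 - <<'E'
import cv2,numpy as np
im=cv2.imread('pics/w13.png')
a=cv2.resize(im[240:300,140:300],None,fx=5,fy=5,interpolation=cv2.INTER_CUBIC)
cv2.imwrite('pics/w13d.png',a)
E
```

```text
(no output)
```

View pics/w13d.png

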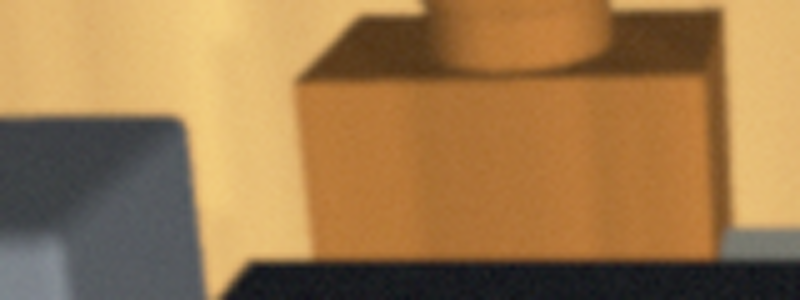

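```bash
python3 - <<'E'
from bs import *
u=lambda x,y:(140+x/5,240+y/5)
o=ctrl.get_obs()
show(u(297,81),u(707,75),u(62,234),u(184,119),o)
C=cam('wrist',o)
f=lambda p,z:np.array(brd(plane(C,p,z)[0]))*1000
for a,b,z in [((297,81),(707,75),.038),((362,16.5),(722,11),.018)]:
    l,r=f(u(*a),z),f(u(*b),z);d=l-r;print(l.round(1),r.round(1),'edge yaw in board deg',np.degrees(np.arctan2(d[1],d[0])).round(2))
E
```

```text
bar end corners [ 17.  -81.2] [-17.  -81.6] block top/bottom corner (33,-72) [ 33.3 -71.9] [ 34.8 -70.7]
off [1.  0.7] bar end centre x -1.04 theta 0.35 compr 5.66
[ 17.  -81.2] [-17.  -81.6] edge yaw in board deg 0.63
[ 17.1 -80.8] [-16.6 -81.2] edge yaw in board deg 0.68
```

The checks bracket the compression at about 5.1–6.5 mm, with the wrist reading 10.2 N. I'll do one gentle trim: shed the remaining vertical and lateral friction and add about 0.5 mm.

Emit:
{"api": "carry_out", "payload": {
  "linear": [
    [-0.1, 0.03, -0.05],
    [-0.18, 0.06, -0.09],
    [-0.2, 0.06, -0.09],
    [-0.2, 0.06, -0.09],
    [-0.2, 0.06, -0.09],
    [-0.2, 0.06, -0.09]
  ],
  "twist": [0, 0, 0, 0, 0, 0]
}}

```text
clock: 19.15
tool_pos: [0.4761, 0.1528, 0.2004]
orientation: [-179.4, -0.8, -170.1]
force: [-10.3, 1.5, 1.9]
opening: 0.0003
```

```bash
python3 ff.py w14;  python3 - <<'E'
import cv2,numpy as np
im=cv2.imread('pics/w14.png')
cv2.imwrite('pics/w14d.png',cv2.resize(im[240:300,140:300],None,fx=5,fy=5,interpolation=cv2.INTER_CUBIC))
E
```

```text
[[ 19.15   9.86   3.29   1.9  -30.74  -0.82]
 [ 19.2    9.75   2.79   1.1  -30.73  -0.82]
 [ 19.25   9.24   2.48   1.89 -30.73  -0.82]
 [ 19.3    9.14   3.44   1.92 -30.74  -0.82]
 [ 19.35   8.62   3.63   1.77 -30.77  -0.82]
 [ 19.4   10.19   2.18   2.1  -30.74  -0.82]]
mean [9.46 2.97 1.78] [0.4761 0.1528 0.2004] [-179.42   -0.82 -170.14]
```

View pics/w14d.png

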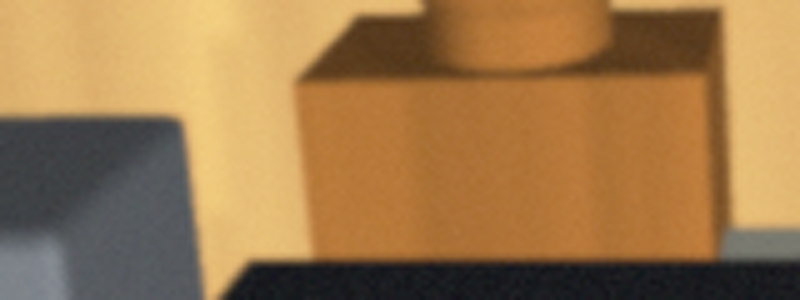

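Emit:
{"api": "carry_out", "payload": {
  "linear": [
    [-0.1, 0.02, -0.03],
    [-0.18, 0.04, -0.06],
    [-0.22, 0.04, -0.07],
    [-0.22, 0.04, -0.07],
    [-0.22, 0.04, -0.07],
    [-0.22, 0.04, -0.07],
    [-0.22, 0.04, -0.07],
    [-0.22, 0.04, -0.07]
  ],
  "twist": [0, 0, 0, 0, 0, 0, 0, 0]
}}

```text
clock: 20.12
tool_pos: [0.4767, 0.153, 0.2004]
orientation: [-179.4, -1.0, -170.2]
force: [-11.5, 1.8, 4.1]
opening: 0.0004
```

```bash
python3 ff.py w15;  python3 - <<'E'
from h import *
im=cv2.imread('pics/w15.png')
cv2.imwrite('pics/w15d.png',cv2.resize(im[240:300,140:300],None,fx=5,fy=5,interpolation=cv2.INTER_CUBIC))
for n in ['scene','side']:
    im=ctrl.snapshot(n);cv2.imwrite(f'pics/{n}z.png',im);C=cam(n);x,y=proj(C,[[*w(0,-.02),.03]])[0].round().astype(int)
    cv2.imwrite(f'pics/{n}zc.png',cv2.resize(im[y-50:y+50,x-65:x+65],None,fx=6,fy=6,interpolation=cv2.INTER_CUBIC))
E
```

```text
[[ 20.12  11.04   3.81   4.14 -30.11  -1.04]
 [ 20.17  10.88   3.28   3.79 -30.08  -1.04]
 [ 20.22  11.5    3.78   3.34 -30.08  -1.04]
 [ 20.27  10.06   2.96   4.1  -30.09  -1.04]
 [ 20.32  10.46   3.32   3.55 -30.08  -1.04]
 [ 20.37  10.89   3.71   4.35 -30.08  -1.04]]
mean [10.81  3.48  3.88] [0.4768 0.153  0.2004] [-179.37   -1.04 -170.17]
```

View pics/w15d.png

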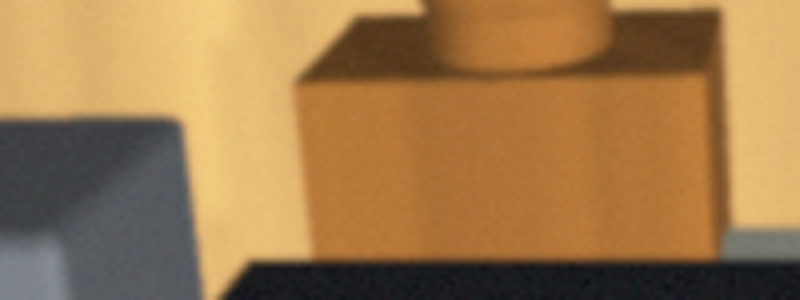

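View pics/scenezc.png

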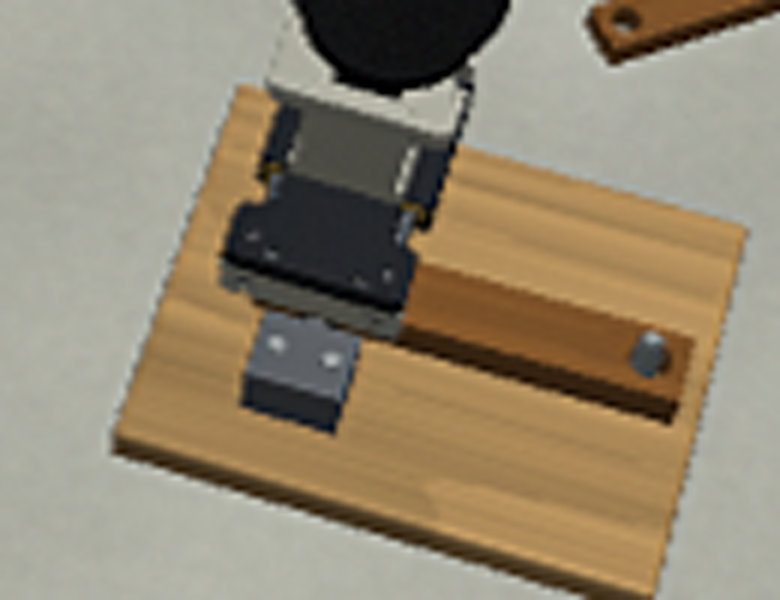

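View pics/scenez.png

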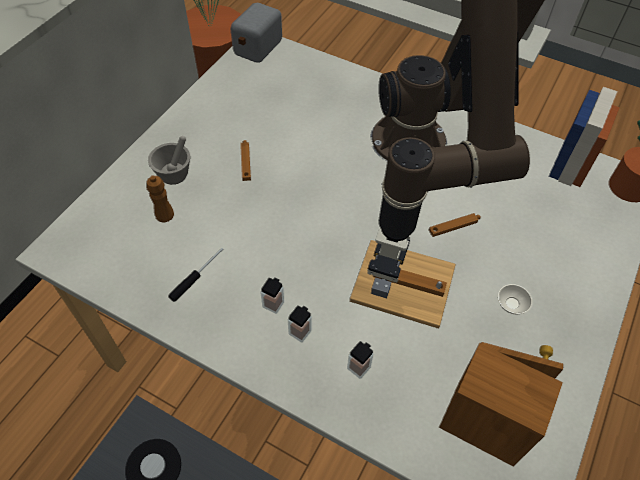

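```bash
python3 - <<'E'
from bs import *
u=lambda x,y:(140+x/5,240+y/5)
o=ctrl.get_obs();print(o['clock'],o['force'].round(2))
show(u(296,81),u(707,74),u(60,234),u(181,119),o)
E
```

```text
20.5167 [-11.48   1.91   4.97]
bar end corners [ 17.  -81.2] [-17.  -81.5] block top/bottom corner (33,-72) [ 33.3 -72. ] [ 34.7 -70.8]
off [1.  0.6] bar end centre x -1.08 theta 0.36 compr 5.63
```

The bar has not moved since the previous trim. Its position gives 5.6–6.5 mm, and allowing for board friction the plunger has about 9 N. I'll do one slightly larger trim of about 0.5 mm, unloading vertically.

Emit:
{"api": "carry_out", "payload": {
  "linear": [
    [-0.1, 0.02, -0.04],
    [-0.2, 0.05, -0.09],
    [-0.3, 0.05, -0.11],
    [-0.3, 0.05, -0.11],
    [-0.3, 0.05, -0.11],
    [-0.3, 0.05, -0.11],
    [-0.3, 0.05, -0.11],
    [-0.3, 0.05, -0.11]
  ],
  "twist": [0, 0, 0, 0, 0, 0, 0, 0]
}}

```text
clock: 21.18
tool_pos: [0.4781, 0.1533, 0.2006]
orientation: [-179.3, -1.3, -170.2]
force: [-9.6, 0.2, 1.2]
opening: 0.0006
```

```bash
python3 ff.py w16;  python3 - <<'E'
from h import *
im=cv2.imread('pics/w16.png')
cv2.imwrite('pics/w16d.png',cv2.resize(im[240:300,140:300],None,fx=5,fy=5,interpolation=cv2.INTER_CUBIC))
E
```

```text
[[ 21.18   9.4    1.88   1.2  -28.72  -1.29]
 [ 21.23   9.14   1.41   1.33 -28.73  -1.29]
 [ 21.28   9.69   2.16   0.77 -28.74  -1.29]
 [ 21.33   9.38   4.29   1.36 -28.73  -1.29]
 [ 21.38   9.6    2.48   1.09 -28.73  -1.29]
 [ 21.43   8.8    2.01   1.45 -28.72  -1.29]]
mean [9.34 2.37 1.2 ] [0.4781 0.1533 0.2005] [-179.3    -1.29 -170.21]
```

View pics/w16d.png

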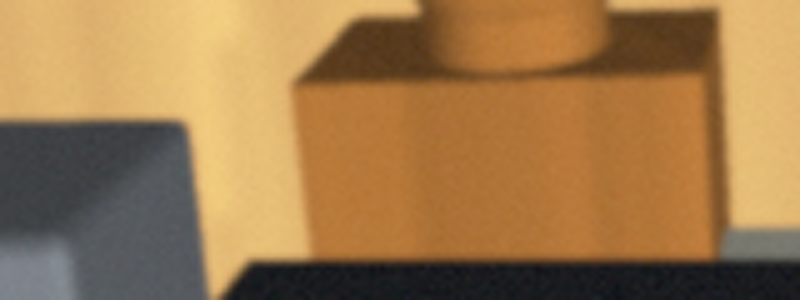

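The bar advanced about 0.6 mm. The push is a steady 9.3 N with Fz about 1 N. One last small trim to about 10 N.

Emit:
{"api": "carry_out", "payload": {
  "linear": [
    [-0.1, 0.02, -0.03],
    [-0.2, 0.04, -0.06],
    [-0.26, 0.04, -0.08],
    [-0.26, 0.04, -0.08],
    [-0.26, 0.04, -0.08],
    [-0.26, 0.04, -0.08],
    [-0.26, 0.04, -0.08],
    [-0.26, 0.04, -0.08]
  ],
  "twist": [0, 0, 0, 0, 0, 0, 0, 0]
}}

```text
clock: 22.15
tool_pos: [0.4789, 0.1536, 0.2005]
orientation: [-179.2, -1.5, -170.2]
force: [-12.6, 1.4, 4.1]
opening: 0.0007
```

```bash
python3 ff.py w17;  python3 - <<'E'
from h import *
im=cv2.imread('pics/w17.png')
cv2.imwrite('pics/w17d.png',cv2.resize(im[240:300,140:300],None,fx=5,fy=5,interpolation=cv2.INTER_CUBIC))
E
```

```text
[[ 22.15  12.2    3.59   4.14 -27.88  -1.54]
 [ 22.2   11.72   3.6    4.05 -27.87  -1.54]
 [ 22.25  11.73   3.54   4.17 -27.88  -1.54]
 [ 22.3   11.36   2.95   4.67 -27.89  -1.54]
 [ 22.35  11.06   3.72   3.94 -27.89  -1.54]
 [ 22.4   11.71   3.79   3.87 -27.89  -1.54]]
mean [11.63  3.53  4.14] [0.4789 0.1536 0.2005] [-179.24   -1.54 -170.25]
```

View pics/w17d.png

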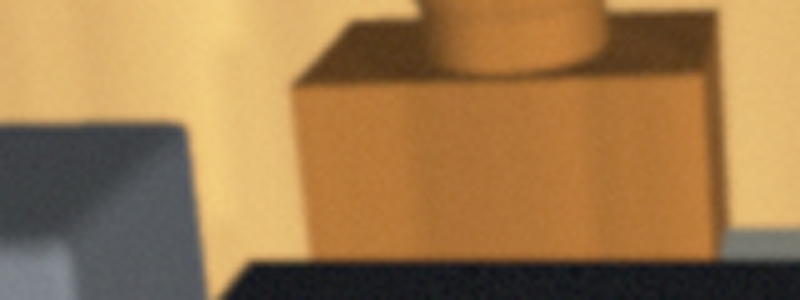

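Now 11.6 N with Fz 4 N. I'll ease the vertical load without pushing further.

Emit:
{"api": "carry_out", "payload": {
  "linear": [
    [-0.2, 0.05, -0.1],
    [-0.2, 0.05, -0.1],
    [-0.2, 0.05, -0.1],
    [-0.2, 0.05, -0.1],
    [-0.2, 0.05, -0.1],
    [-0.2, 0.05, -0.1],
    [-0.2, 0.05, -0.1],
    [-0.2, 0.05, -0.1]
  ],
  "twist": [0, 0, 0, 0, 0, 0, 0, 0]
}}

```text
clock: 23.12
tool_pos: [0.4793, 0.1539, 0.2006]
orientation: [-179.2, -1.8, -170.3]
force: [-9.4, 2.3, 1.5]
opening: 0.0005
```

```bash
python3 ff.py w18;  python3 - <<'E'
from h import *
im=cv2.imread('pics/w18.png')
cv2.imwrite('pics/w18d.png',cv2.resize(im[240:300,140:300],None,fx=5,fy=5,interpolation=cv2.INTER_CUBIC))
im=ctrl.snapshot('side');cv2.imwrite('pics/side18.png',im)
E
```

```text
[[ 23.12   8.85   3.91   1.47 -27.45  -1.77]
 [ 23.17   9.08   2.9    1.45 -27.42  -1.77]
 [ 23.22   9.78   3.85   0.9  -27.41  -1.77]
 [ 23.27  10.08   3.11   1.7  -27.42  -1.77]
 [ 23.32  10.92   2.85   1.71 -27.43  -1.77]
 [ 23.37   9.65   3.25   1.07 -27.44  -1.77]]
mean [9.73 3.31 1.38] [0.4793 0.1539 0.2006] [-179.18   -1.77 -170.28]
```

View pics/w18d.png

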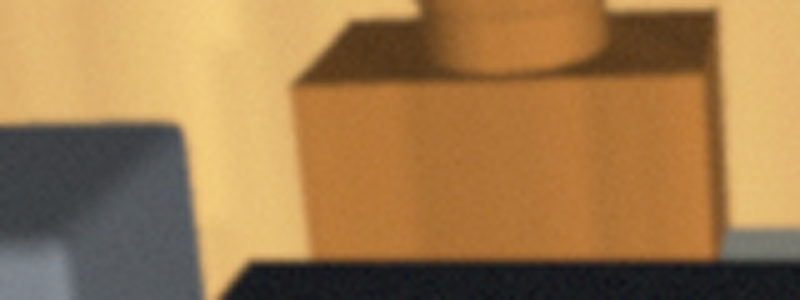

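View pics/side18.png

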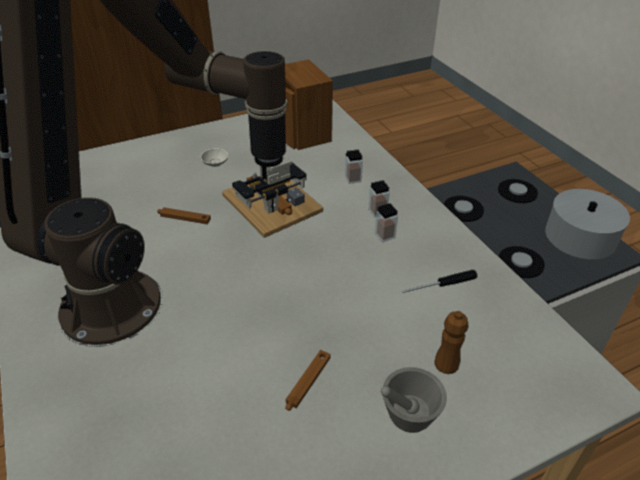

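The push is steady at a mean of 9.7 N with only 1.4 N vertical. The bar is flat, the pin is through the eye, and the other things are where they were. Handing in while holding the push.

```bash
python3 -c "
from plant import ctrl
print(ctrl.get_obs()['force'].round(2)); print(ctrl.close_job())"
```

```text
[-9.82  1.06  1.68]
the job is handed in; nothing more can be done
None
```

The towel bar is on the pin and lying flat on the board. The arm is still holding it against the plunger at about 9.7 N. I handed the job in at about 23 s.

**How it was done:** I picked the largest of the three look-alike bars and lowered its eye over the pin until it touched the board. I then let go of the bar, went round with the fingers closed, and pushed it opposite the plunger, 140 mm from the pin. The arm is still in that position.

**Last checks:**
- **Push:** the mean over the last six readings was 9.7 N, ranging from 8.9 to 10.9 N. There was also about 1.4 N pressing down and 3.3 N sideways along the bar.
- **Flatness and position:** no roll of the bar shows in the wrist view, so it lies flat. The pin showed through the eye in the last close view, a few small trims before the end.
- **Other things:** nothing else looks moved in the final side picture.

**What disagreed:**
- **Compression:** the images gave a lower and less certain figure than the force did. At the last full measurement, three small trims before the end, it was 5.6 to 6.5 mm, or about 8.4 to 9.8 N. The later trims added an estimated 0.6 mm or so.
- **Higher readings on the way:** the wrist briefly read 14.5 N and later 11.6 N, when the tool also pressed the bar onto the board. I eased that off both times.

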